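Fit the beater rotor in the sample mill's spindle

TASK

Fit the rotor to the grain mill: lift it by its red grip out of its wooden rest, set its tapered shank in the mill's spindle, feel round gently until the slots under it drop over the two drive dogs, then press it straight down until the spring catch snaps in and the rotor sits fully home. Never push harder than a firm hand would (stay well under 60 N), leave the other things on the bench where they are, and let go of the rotor at the end.

Things in the scene. Friction and masses are not known exactly. Their poses are not given: they have to be found in the camera images.
- rotor: Steel beater rotor, 0.55 kg, upright. Origin on its axis at the seating face, the underside of the drive hub (64 mm diameter, z 0 to 12 mm). Two crossing slots 12 mm wide run right across the hub from below along the body's x and y (four mouths, 90 degrees apart). Above: disc 98 mm in diameter, z 12 to 19; rim teeth up to z 40; neck 26 mm thick; red grip z 50 to 80 mm.
- grip (a point): Centre of the rotor's red square grip, 28 x 28 x 30 mm, 65 mm above the rotor's origin; axes as the rotor's: its faces are square to the body's x and y, so to the slots.
- rest: Wooden rotor rest, fixed, 110 x 110 x 60 mm, origin under its centre. The rotor stands with its shank in the 38 mm hole in the middle, its hub on the top face.
- mill: Bench grain mill, fixed, 220 (x) x 240 (y) mm, rim 185 mm high (188 mm at the black gasket), lid off; origin under its centre, z up. The open round chamber in the middle is 152 mm in diameter, its floor at 118 mm.
- nose (a point): Centre of the spindle's flat nose face (64 mm in diameter), 135 mm above the mill's underside, z up; does not turn with the spindle. The 7/24 taper bore is 32 mm in diameter here. Fully home, the rotor's seating face lies flat on this face, its origin at this point. The motor brake holds the spindle against up to about 0.6 N m.
- ring_sieve: Perforated steel ring, 116 mm in diameter, 32 mm high, origin under its centre. Leave alone.
- magnifier: Blue hand magnifier lying flat, lens 84 mm in diameter, handle along its -x to 143 mm from the origin, 13 mm thick. Origin under the lens centre. Leave alone.
- dish: Blue sample bowl, 90 mm in diameter, 22 mm high, origin under its centre. Leave alone.
- brush: Cleaning brush 170 mm long lying along its x axis. Leave alone.
- stud (a point): Centre of the ball head (13 mm in diameter) of the pull stud, 43 mm below the rotor's origin. Between them: tapered shank (7/24) 28 mm long, 31 mm in diameter at the top, 23 mm at its foot, then a neck 8 mm thick. Lowest point of the rotor: 49.5 mm below its origin.
- dog_top (a point): On the spindle axis, 10 mm above the nose, level with the tops of two opposite brass drive dogs: 9 mm wide, 19.5 to 31.5 mm from the axis. The spindle stops at any angle: where the dogs stand is not reported (the point does not turn). Any slot fits: it repeats every 90 degrees, with about 3 degrees of play each way. A misaligned rotor rests on them with its origin here.
- catch (a point): On the spindle axis 40 mm below the nose face, level with two sprung catch balls in the bore. From about 8 mm to 3 mm above home they resist the stud head with up to about 12 to 15 N, more than the rotor's weight, so unpressed it stays 4 to 7 mm high, leaning; below 3 mm they snap in behind the head and hold the rotor home.
- cartridge: The mill's spindle unit, fixed in the chamber floor: bearing collar 80 mm in diameter and the spindle standing in it. Origin on the spindle axis, level with the chamber floor, 17 mm below the nose face, z up; its frame does not turn with the spindle.
Things that resemble listed ones, but are neither listed nor needed, are in the scene too. Of the things that look like the rotor, the smallest one is meant.

How it is judged:
By the outcome, as a careful person would: the job done as asked, in the order asked, and still so for the second after the job is handed in, with the robot touching nothing.
It also fails if it takes over 72 s, if anything falls off the work surface, if the arm or the gripper's body presses on something with over 40 N, if the wrist force passes 120 N, or if a joint passes its speed limit or range.

ROBOT

A 6-joint arm with a two-finger parallel gripper is mounted at the origin on the work surface. World frame = base frame: x ahead of the robot, y to its left, z up, the work surface at z = 0. Lengths are in mm, angles in rad, forces in N, time in s.
With the tool pointing down it reaches from about 400 to 925 mm from the base axis. Payload 12.5 kg.
Tool frame: the origin (TCP) lies on the centre line of the jaws, within the pads' length; the fingertips stand 14 mm ahead of it and the grasp point (between the pads) lies 5 mm behind it; z points along the fingers, y is the direction in which the jaws open and shut (so a half turn about z gives the same grasp; the last joint's range is limited). The gripper opens to 95 mm and grips with 3 to 60 N. Pads are 20 mm wide; open, the fingers measure 119 mm over their backs; the gripper's body (75 mm by 180 mm) begins 59 mm behind the grasp point.
Start: joints at [-1.245, 0.491, 1.559, -0, 1.092, -0.106], TCP at [261.591, -567.644, 192.261] pointing down, gripper open.
Joint ranges: [-3.1, 3.1], [-0.84, 2.19], [0.05, 2.79], [-1.13, 4.28], [0.06, 2.93], [-2.69, 2.69]. Speed limits (rad/s): [2.22, 2.22, 2.79, 3.14, 3.14, 3.14].

INTERFACE

Orientations are given as [roll, pitch, yaw] about the fixed x, y, z axes, in that order (R = Rz(yaw) Ry(pitch) Rx(roll)).
In Python, from cell import * gives the robot as it stands.
- The arm moves only by the tool play_rows, never from a script. Its argument "moves" is a list of rows, each a list of 7 numbers: the shift along the tool's x, y, z in m, then the turn, a rotation vector about the tool's x, y, z in rad, then the opening in per cent of the stroke, from 0 (shut) to 100 (fully open). In form: [[tx, ty, tz, ax, ay, az, claw], ...]. A call has 1 to 8 rows; each row shifts and turns the pose as measured when the row begins, along the tool's axes as they then stand; what a row does not reach is not made up. A row lasts 1/10 s, in which the tool goes at most 50 mm and 8.59 degrees, less where a joint would pass 70% of its speed; a pose out of reach is approached as far as the arm can. A call is refused whole if a number of a shift passes 0.05 or a number of a turn 0.15, either way. A call with a gripper value outside its range is refused whole. The fingers move at their own pace and stop on an object; the grip force is fixed at half the most. Time passes only in rows, so rows that do not move let the fingers close. It gives the time, the measured TCP pose, the force and the opening at its end, in the units of the state.
- state(): the state, without advancing time (a new reading comes with each control period).
- read_camera(name): name is "side" or "top" or "wrist"; returns a dict with "img" (384x512x3 uint8, red, green, blue), "fx", "fy", "cx", "cy" (pixels), "k1" (the pictures are not rectified: a ray, as slopes to the right and down, at radius r is drawn at 1 + k1 r^2 times it, then the intrinsics apply), "R" (3x3) and "t" (3): a world point X has camera coordinates R X + t. Camera axes: x right, y down, z forward; pixel columns grow to the right and rows downward; lengths in mm; the calibration is good to about 2 mm. A picture is of the moment at which its call begins. There is no depth.
- job_done(): hands the job in, once; it reports no verdict.
The state is a dict: "t": time; "joints": joint angles; "qvel": joint speeds; "tau": joint torques, N m; "eef_pos": TCP position; "tcp_rot": TCP orientation; "ft_force": force on the tool from outside, world axes, zero at the start; "moment": the same for the moment, N m; "opening": opening from 0.0 (shut) to 1.0 (fully open).
Only numpy, scipy, OpenCV 4.12 (cv2) and the standard library are available. Lean on these libraries where they do the work, as an engineer would, in place of code of your own. Each camera call takes 0.05 s, during which the arm holds its last target.

## Working session

There is one attempt and no reset: what is moved stays moved. The work goes in short steps, Python scripts to look and compute and a tool call to move; the robot and the scene stay as the last step left them, time stands still between calls to the robot, and variables do not carry over. Pictures are saved under pics/ and viewed, and the job is handed in when it is done.

Besides the shell and the picture viewer there is one more tool, called after ">>>" by a JSON object that holds its "op" and its "data". play_rows: Moves the arm, as the interface text tells. Its arguments: {"type":"object","properties":{"moves":{"type":"array"}},"required":["moves"]}

```bash
mkdir -p pics; ls; cat > h.py <<'E'
from cell import *
import numpy as np, cv2
from scipy.spatial.transform import Rotation as Ro
def snap(name,fn=None):
    c=read_camera(name)
    if fn: cv2.imwrite('pics/'+fn,cv2.cvtColor(c['img'],cv2.COLOR_RGB2BGR))
    return c
def ray(c,u,v):
    xd=np.array([(u-c['cx'])/c['fx'],(v-c['cy'])/c['fy']]); x=xd.copy()
    for _ in range(30): x=xd/(1+c['k1']*(x@x))
    R=np.array(c['R']);t=np.array(c['t'])
    return -R.T@t, R.T@np.array([x[0],x[1],1.])
def onz(c,u,v,z):
    o,d=ray(c,u,v); return o+d*(z-o[2])/d[2]
def proj(c,X):
    p=np.array(c['R'])@np.array(X,float)+np.array(c['t']); s=p[:2]/p[2]; s=s*(1+c['k1']*(s@s))
    return np.array([c['fx']*s[0]+c['cx'],c['fy']*s[1]+c['cy']])
def tri(rs):
    A=0;b=0
    for o,d in rs:
        d=d/np.linalg.norm(d);P=np.eye(3)-np.outer(d,d);A=A+P;b=b+P@o
    X=np.linalg.solve(A,b)
    return X,[np.linalg.norm(np.cross(X-o,d/np.linalg.norm(d))) for o,d in rs]
E
python3 - <<'E'
from h import *
print(state())
for n in ['side','top','wrist']:
    c=snap(n,n+'0.png'); print(n,c['fx'],c['cx'],c['cy'],c['k1'],np.round(-np.array(c['R']).T@np.array(c['t']),1)); print(np.round(c['R'],3).tolist())
E
```

```text
pics
{'t': 0.0, 'joints': array([-1.24458672e+00,  4.91556164e-01,  1.55946576e+00, -2.02201398e-05,
        1.09168253e+00, -1.05570542e-01]), 'qvel': array([ 0.0007662 ,  0.00035196,  0.00068798, -0.00103391,  0.0010938 ,
       -0.00055898]), 'tau': array([-1.27357169e-03, -6.12645435e+01, -2.58183968e+01,  6.92370976e-02,
        4.81628941e-02, -7.15169790e-05]), 'eef_pos': array([ 261.49976867, -567.36402042,  191.65825284]), 'tcp_rot': array([-3.14048515e+00, -9.93225001e-05,  4.31789424e-01]), 'ft_force': array([ 0.36981313, -0.48138927,  0.3208525 ]), 'moment': array([-0.02998322,  0.02456543,  0.02256298]), 'opening': 1.000106558491403}
side 474.2017968259636 253.60458537648032 184.48887850171224 -0.19801789476864531 [ 496.9 1065.4  983.8]
[[-0.996, -0.089, -0.018], [-0.042, 0.63, -0.775], [0.081, -0.771, -0.631]]
top 392.1761226173179 252.1114875827269 189.43180980890955 -0.07023199156320789 [ 533.   -19.8 1079.6]
[[0.03, -1.0, 0.004], [-0.996, -0.03, -0.085], [0.085, -0.001, -0.996]]
wrist 285.80902438764923 257.8863005834653 189.95518944172125 -0.0389470965386064 [ 325.7 -537.5  383.9]
[[0.418, -0.908, -0.001], [-0.877, -0.404, 0.258], [-0.235, -0.107, -0.966]]
```

View pics/side0.png

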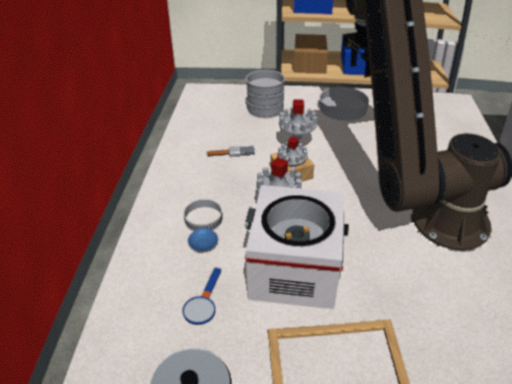

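View pics/top0.png

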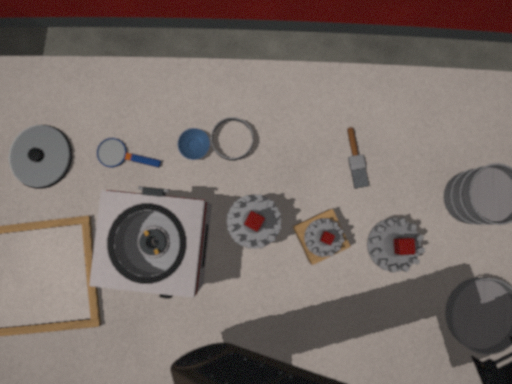

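View pics/wrist0.png

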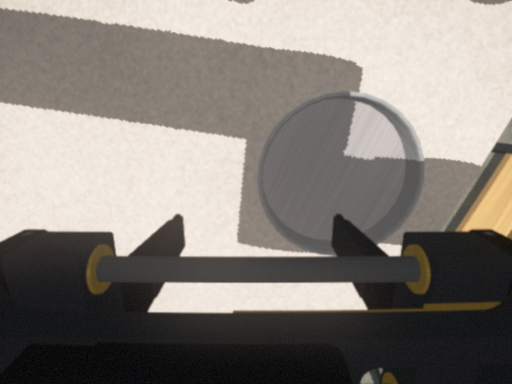

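The target is the small rotor in the wooden rest: its red grip is at about (327,238) in the top view and (293,143) in the side view. The mill chamber is centred near (147,243) in the top view, with brass dogs near (150,233) and (157,253).

```bash
python3 - <<'E'
from h import *
ims={}
for n in ['side','top']:
    c=snap(n); ims[n]=c
    im=c['img'].astype(int)
    m=((im[...,0]>110)&(im[...,1]<60)&(im[...,2]<60)).astype(np.uint8)
    k,l,s,ce=cv2.connectedComponentsWithStats(m)
    for i in range(1,k):
        if 15<s[i][4]<2000: print(n,s[i],ce[i].round(1))
def crop(c,x,y,w,h,f,fn):
    cv2.imwrite('pics/'+fn,cv2.cvtColor(cv2.resize(c['img'][y:y+h,x:x+w],None,fx=f,fy=f,interpolation=cv2.INTER_CUBIC),cv2.COLOR_RGB2BGR))
crop(ims['top'],90,180,270,120,2.9,'tc.png')
crop(ims['side'],230,90,130,220,2.7,'sc.png')
for p in [(329,241),(147,243)]: print(onz(ims['top'],*p,130))
E
```

```text
side [156  79   5  11  27] [157.8  84.5]
side [64 90  9 10 32] [67.9 93.4]
side [294 100   9   6  51] [298.1 102.5]
side [128 124   9  18  52] [132.5 132.7]
side [288 137   9   5  35] [292.4 139.1]
side [272 158  16  10  94] [279.1 162.1]
side [  0 180   5   9  20] [  1.4 183.4]
side [ 93 185  11  25 100] [ 98.3 199.1]
side [ 50 287   6   8  19] [ 52.3 291.3]
[ 495.11936697 -210.25645232  130.        ]
[477.12429575 228.89593396 130.        ]
```

View pics/tc.png

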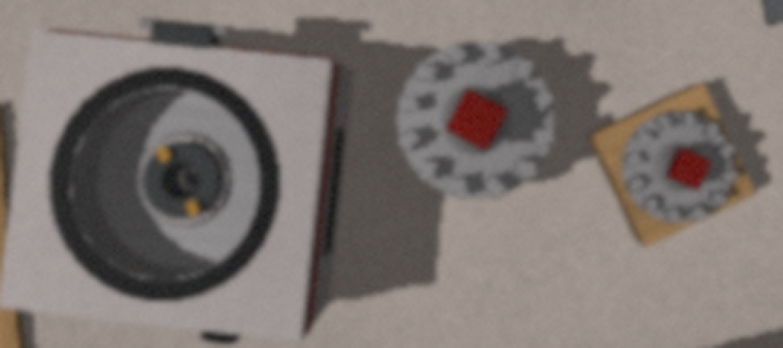

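View pics/sc.png

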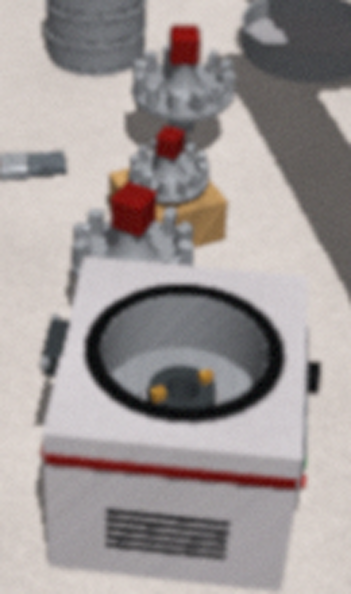

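>>> {"op": "play_rows", "data": {"moves": [[0, 0, -0.045, 0, 0, 0, 100], [0.02, -0.014, -0.04, 0, 0, 0, 100], [0.036, -0.024, -0.02, 0, 0, 0, 100], [0.04, -0.027, 0, 0, 0, 0, 100], [0.04, -0.027, 0, 0, 0, 0, 100], [0.04, -0.027, 0, 0, 0, 0, 100], [0.04, -0.027, 0, 0, 0, 0, 100], [0.04, -0.027, 0, 0, 0, 0, 100]]}}

```text
t: 1.05
eef_pos: [424.0, -298.7, 300.3]
tcp_rot: [-3.14, -0.002, 0.423]
ft_force: [0.9, -0.4, 0.1]
opening: 0.999
```

>>> {"op": "play_rows", "data": {"moves": [[0.04, -0.027, 0, 0, 0, 0, 100], [0.035, -0.022, 0, 0, 0, 0, 100], [0.01, -0.006, 0, 0, 0, 0, 100], [0, 0, 0, 0, 0, 0, 100], [0, 0, 0, 0, 0, 0, 100]]}}

```text
t: 1.55
eef_pos: [481.9, -205.7, 301.0]
tcp_rot: [-3.14, -0.002, 0.429]
ft_force: [0.2, 0.1, 0.8]
opening: 0.997
```

```bash
python3 - <<'E'
from h import *
c=snap('wrist','w1.png'); s=state(); print(s['eef_pos'],s['tcp_rot'],s['t'])
import pickle; pickle.dump((c,s),open('w1.pkl','wb'))
E
```

```text
[ 481.79622278 -205.97390524  300.95503573] [-3.13992728e+00 -2.24268164e-03  4.28501961e-01] 1.6
```

View pics/w1.png

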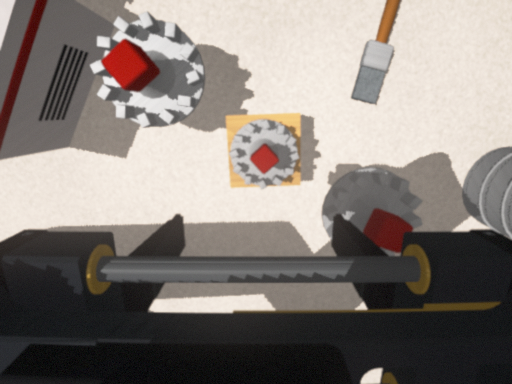

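>>> {"op": "play_rows", "data": {"moves": [[-0.01, 0, 0.04, 0, 0, 0, 100], [-0.01, 0, 0.04, 0, 0, 0, 100], [0, 0, 0, 0, 0, 0, 100], [0, 0, 0, 0, 0, 0, 100]]}}

```text
t: 2.0
eef_pos: [462.0, -219.5, 220.8]
tcp_rot: [3.14, -0.004, 0.422]
ft_force: [1.1, -0.5, 0.7]
opening: 0.997
```

```bash
python3 - <<'E'
from h import *
c=snap('wrist','w2.png'); s=state(); print(s['eef_pos'],s['tcp_rot'],s['t'])
import pickle; pickle.dump((c,s),open('w2.pkl','wb'))
x,y,w,h=180,40,180,180
cv2.imwrite('pics/w2c.png',cv2.cvtColor(cv2.resize(c['img'][y:y+h,x:x+w],None,fx=3.2,fy=3.2,interpolation=cv2.INTER_CUBIC),cv2.COLOR_RGB2BGR))
E
```

```text
[ 462.04638082 -219.33611167  220.84149582] [ 3.14009454 -0.00369857  0.42231001] 2.05
```

View pics/w2.png

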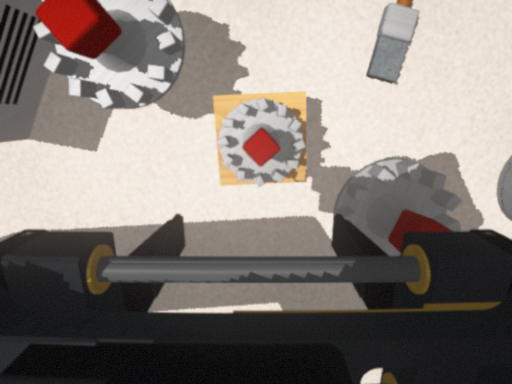

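View pics/w2c.png

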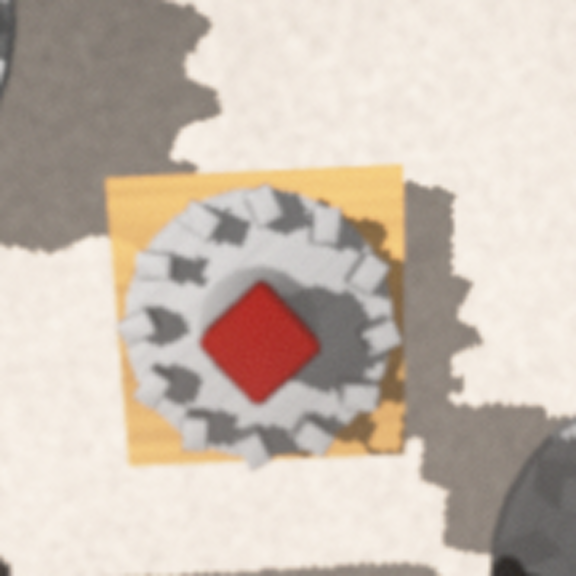

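```bash
cat >> h.py <<'E'
import pickle
def redrect(c,x0,x1,y0,y1):
    im=c['img'].astype(int); m=((im[...,0]>100)&(im[...,1]<80)&(im[...,2]<80)).astype(np.uint8)
    z=np.zeros_like(m); z[y0:y1,x0:x1]=m[y0:y1,x0:x1]
    ct,_=cv2.findContours(cv2.resize(z*255,None,fx=8,fy=8,interpolation=cv2.INTER_CUBIC)//128*1,cv2.RETR_EXTERNAL,cv2.CHAIN_APPROX_NONE)
    ct=max(ct,key=cv2.contourArea); r=cv2.minAreaRect(ct); b=(cv2.boxPoints(r)+.5)/8-.5
    return b,r,ct
E
python3 - <<'E'
from h import *
cs=[pickle.load(open(f,'rb'))[0] for f in('w1.pkl','w2.pkl')]
st=snap('side');tt=snap('top')
B=[]
for c in cs:
    b,r,_=redrect(c,230,300,110,190); print(b.round(1).tolist(),np.array(r[1])/8)
    b=b[np.argsort(np.arctan2(*(b-b.mean(0)).T))]; B.append(b)
print(tri([ray(c,*b.mean(0)) for c,b in zip(cs,B)]))
for i in range(4): print(tri([ray(c,*b[i]) for c,b in zip(cs,B)]))
for c,b in zip(cs,B):
    P=np.array([onz(c,*p,140)[:2] for p in b]); e=np.roll(P,-1,0)-P
    print(P.mean(0),np.linalg.norm(e,axis=1),np.degrees(np.arctan2(e[:,1],e[:,0]))%90)
# wood box corners & full grip in top
for n,c,w in (('top',tt,(310,345,225,255)),('side',st,(283,303,132,152))):
    im=c['img'][w[2]:w[3],w[0]:w[1]].astype(int); m=(im[...,0]>70)&(im[...,1]<50)&(im[...,2]<50); ys,xs=np.nonzero(m); print(n,xs.mean()+w[0],ys.mean()+w[2],m.sum())
E
```

```text
[[248.5, 158.0], [264.6000061035156, 141.89999389648438], [281.1000061035156, 158.39999389648438], [265.0, 174.5]] [23.33452034 22.71580505]
[[240.89999389648438, 146.3000030517578], [261.6000061035156, 125.9000015258789], [282.5, 147.1999969482422], [261.79998779296875, 167.5]] [29.7942028 29.0686779]
(array([ 498.8139958 , -206.86262908,  122.50526785]), [np.float64(0.07707423415437677), np.float64(0.07707423415443679)])
(array([ 517.256739  , -198.38001779,  113.86799533]), [np.float64(0.09948456644666002), np.float64(0.09948456644678619)])
(array([ 491.07873699, -187.39132855,  127.36047976]), [np.float64(0.07941841130384493), np.float64(0.07941841130378466)])
(array([ 482.03224691, -214.43211876,  138.47569291]), [np.float64(0.22409295503541002), np.float64(0.22409295503540008)])
(array([ 506.42400627, -227.5348366 ,  112.93386407]), [np.float64(0.12546725917350762), np.float64(0.12546725917354107)])
[ 500.95229213 -205.53885005] [28.0422667  29.38260682 28.45166059 28.97164887] [69.51293156 69.18288542 70.34151821 69.98196497]
[ 500.23671582 -205.86823973] [27.33385881 28.6038688  27.83386443 28.12074362] [68.14186867 68.3498664  69.14919954 69.36352474]
top 327.1056910569106 237.3739837398374 123
side 292.46 142.34 100
```

```bash
python3 - <<'E'
from h import *
st=snap('side');tt=snap('top')
c2=pickle.load(open('w2.pkl','rb'))[0]
for z in (120,125,130): print(z,proj(st,[500.3,-205.8,z]),proj(tt,[500.3,-205.8,z]))
print(tri([ray(st,292.46,142.34),ray(tt,327.1,237.37)]))
# grip top face centre: side view top face
b=np.array([261.7,146.7]); print(tri([ray(c2,*b),ray(st,292.6,139.2)]))
E
```

```text
120 [292.58890201 143.74742458] [326.40534814 238.63390853]
125 [292.63730537 142.4634945 ] [326.80104295 238.71487848]
130 [292.68578335 141.17461465] [327.20087921 238.79669053]
(array([ 502.22548834, -206.54692609,  124.87542895]), [np.float64(1.3391750406489698), np.float64(1.3391750406489393)])
(array([ 500.50156926, -205.89566378,  137.58014044]), [np.float64(0.31241261674004767), np.float64(0.31241261674009135)])
```

>>> {"op": "play_rows", "data": {"moves": [[0, 0, -0.045, 0, 0, 0, 100], [0.01, -0.025, -0.035, 0, 0, 0, 100], [0.018, -0.042, 0, 0, 0, 0, 100], [0.018, -0.042, 0, 0, 0, 0, 100], [0.018, -0.042, 0, 0, 0, 0, 100], [0.018, -0.042, 0, 0, 0, 0, 100], [0.018, -0.042, 0, 0, 0, 0, 100], [0.018, -0.042, 0, 0, 0, 0, 100]]}}

```text
t: 3.05
eef_pos: [457.9, 89.4, 311.4]
tcp_rot: [3.131, -0.016, 0.418]
ft_force: [1.1, 0.1, -0.5]
opening: 0.997
```

>>> {"op": "play_rows", "data": {"moves": [[0.018, -0.042, 0, 0, 0, 0, 100], [0.018, -0.042, 0, 0, 0, 0, 100], [0.012, -0.028, 0, 0, 0, 0, 100], [0, 0, 0, 0, 0, 0, 100], [0, 0, 0, 0, 0, 0, 100]]}}

```text
t: 3.55
eef_pos: [454.6, 222.8, 315.7]
tcp_rot: [3.131, -0.024, 0.427]
ft_force: [-0.5, 0.1, -0.2]
opening: 1.001
```

```bash
python3 - <<'E'
from h import *
c=snap('wrist','w3.png'); s=state(); print(s['eef_pos'],s['tcp_rot'],s['t'])
pickle.dump((c,s),open('w3.pkl','wb'))
E
```

```text
[454.75193683 222.47797348 315.80686008] [ 3.1309816  -0.02381002  0.42611254] 3.6
```

View pics/w3.png

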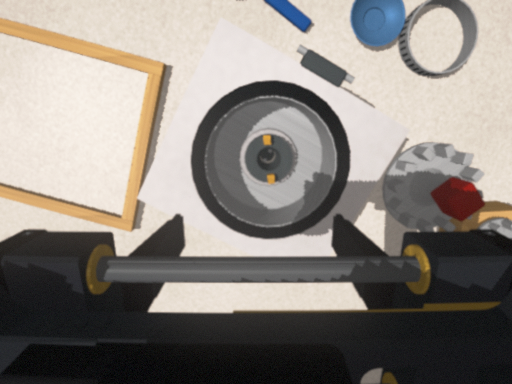

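>>> {"op": "play_rows", "data": {"moves": [[-0.01, 0, 0.035, 0, 0.02, 0, 100], [-0.01, 0, 0.035, 0, 0, 0, 100], [0, 0, 0, 0, 0, 0, 100], [0, 0, 0, 0, 0, 0, 100]]}}

```text
t: 4.0
eef_pos: [440.6, 211.2, 246.6]
tcp_rot: [3.13, -0.05, 0.422]
ft_force: [0.1, -0.0, 0.8]
opening: 1.003
```

```bash
python3 - <<'E'
from h import *
c=snap('wrist','w4.png'); s=state(); print(s['eef_pos'],s['tcp_rot'],s['t'])
pickle.dump((c,s),open('w4.pkl','wb'))
c3=pickle.load(open('w3.pkl','rb'))[0]
def brass(c):
    im=c['img'].astype(int); z=np.zeros(im.shape[:2],np.uint8); w=slice(100,215),slice(220,320)
    m=((im[...,0]>120)&(im[...,0]-im[...,2]>70)); z[w]=m[w]
    k,l,s,ce=cv2.connectedComponentsWithStats(z); return [(s[i].tolist(),ce[i]) for i in range(1,k) if s[i][4]>8]
D=[]
for cc in (c3,c):
    b=brass(cc); print(b); P=[onz(cc,*p,145) for _,p in b[:2]]; D.append(b); print(P,np.mean(P,0)); d=P[0]-P[1]; print(np.linalg.norm(d),np.degrees(np.arctan2(d[1],d[0])))
print(tri([ray(c3,*D[0][0][1]),ray(c,*D[1][0][1])]),tri([ray(c3,*D[0][1][1]),ray(c,*D[1][1][1])]))
x,y,w,h=170,40,200,190
cv2.imwrite('pics/w4c.png',cv2.cvtColor(cv2.resize(c['img'][y:y+h,x:x+w],None,fx=3.1,fy=3.1,interpolation=cv2.INTER_CUBIC),cv2.COLOR_RGB2BGR))
E
```

```text
[440.57898605 211.29353862 246.58642653] [ 3.12989228 -0.0495144   0.42209235] 4.05
[([263, 135, 8, 10, 75], array([266.64, 139.48])), ([267, 174, 8, 10, 70], array([270.68571429, 178.32857143]))]
[array([499.16241752, 229.46239471, 145.        ]), array([456.01931504, 203.70826405, 145.        ])] [477.59086628 216.58532938 145.        ]
50.245423055104474 30.834948045107595
[([260, 123, 10, 13, 113], array([264.52212389, 129.15044248])), ([265, 172, 10, 12, 103], array([269.7961165 , 177.46601942]))]
[array([498.92735239, 229.24896389, 145.        ]), array([455.73625686, 203.55854065, 145.        ])] [477.33180463 216.40375227 145.        ]
50.254040430895955 30.74453416071641
(array([498.97347387, 229.11284652, 139.91587089]), [np.float64(0.03187720998269379), np.float64(0.03187720998270398)]) (array([454.31383095, 202.27933309, 134.27993795]), [np.float64(0.008618693113175334), np.float64(0.008618693113280626)])
```

View pics/w4c.png

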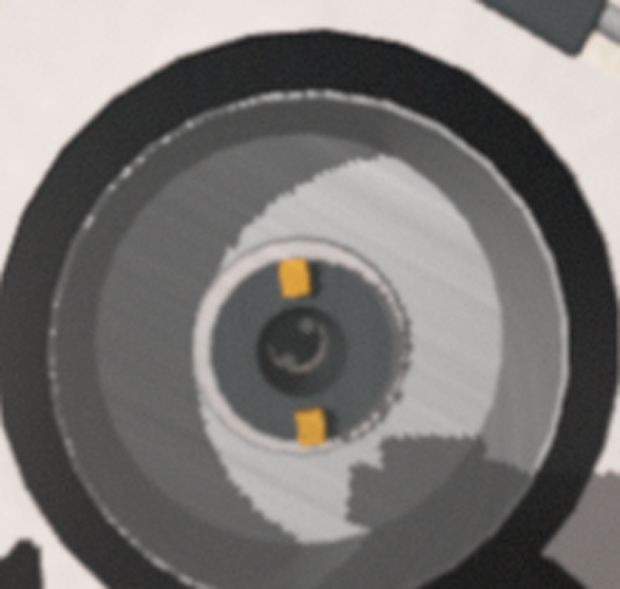

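```bash
cat > ck.py <<'E'
from h import *
from scipy.optimize import least_squares
def circ(P):
    f=lambda q:np.hypot(P[:,0]-q[0],P[:,1]-q[1])-q[2]
    r=least_squares(f,[*P.mean(0),50],loss='soft_l1',f_scale=0.7); return r.x,np.std(f(r.x))
for n in ('w3.pkl','w4.pkl'):
    c=pickle.load(open(n,'rb'))[0]
    g=cv2.cvtColor(c['img'],cv2.COLOR_RGB2GRAY).astype(float); g=cv2.GaussianBlur(g,(3,3),0)
    ctr=proj(c,[477.4,216.5,188]); ctr2=proj(c,[477.4,216.5,135])
    # radial scan: gasket outer edge (dark->light, going outwards) at z=188
    def scan(ct,r0,r1,sign,a0=0,a1=360):
        out=[]
        for a in np.radians(np.arange(a0,a1,3)):
            rr=np.arange(r0,r1,.25); xs=(ct[0]+rr*np.cos(a)).astype(np.float32);ys=(ct[1]+rr*np.sin(a)).astype(np.float32)
            v=cv2.remap(g.astype(np.float32),xs[None],ys[None],1)[0]; d=np.gradient(v)*sign; i=d.argmax()
            if d[i]>2: out.append((xs[i],ys[i]))
        return out
    k=c['fx']/ (np.array(c['R'])@[477.4,216.5,188]+c['t'])[2]
    for nm,ct,r,z,s in (('gasket out',ctr,92,188,1),('nose',ctr2,32,135,1)):
        kk=k if z==188 else c['fx']/(np.array(c['R'])@[477.4,216.5,135]+c['t'])[2]
        p=scan(ct,kk*r*.8,kk*r*1.2,s,180+10 if z==188 else 0,350 if z==188 else 360)
        P=np.array([onz(c,*q,z)[:2] for q in p]); print(n,nm,len(P),circ(P))
E
python3 ck.py
```

```text
w3.pkl gasket out 54 (array([477.35380519, 216.53024453,  90.46994555]), np.float64(0.23569932859887102))
w3.pkl nose 116 (array([478.12060282, 215.11379707,  32.83346782]), np.float64(1.51557223736628))
w4.pkl gasket out 54 (array([477.01625645, 216.37200031,  90.43942543]), np.float64(0.22981155704714223))
w4.pkl nose 116 (array([477.74909243, 214.84828687,  32.69349434]), np.float64(1.5786605272803094))
```

```bash
cat >> h.py <<'E'
def delta(target,yaw=None,pitch=0,roll=np.pi):
    s=state(); R=Ro.from_euler('xyz',s['tcp_rot']); 
    y=s['tcp_rot'][2] if yaw is None else yaw
    sh=R.inv().apply(np.array(target)-s['eef_pos']); rv=(R.inv()*Ro.from_euler('xyz',[roll,pitch,y])).as_rotvec()
    print('t',s['t'],'pos',s['eef_pos'].round(1),'rot',s['tcp_rot'].round(4),'F',s['ft_force'].round(1),'M',s['moment'].round(2),'op',round(s['opening'],3),'qv',np.abs(s['qvel']).max().round(3))
    print('shift mm',sh.round(2),'turn',rv.round(4))
E
python3 -c "
from h import *
delta([440.6,211.2,310],1.2008)"
```

```text
t 4.05 pos [440.6 211.3 246.6] rot [ 3.1299 -0.0495  0.4221] F [-1.2  0.1 -0.4] M [ 0.01 -0.01  0.03] op 1.002 qv 0.013
shift mm [  3.12   0.83 -63.33] turn [ 0.0304 -0.0424 -0.7788]
```

>>> {"op": "play_rows", "data": {"moves": [[0, 0, -0.03, 0, 0, 0, 100], [0, 0, -0.03, 0.0, -0.04, -0.12, 100], [0, 0, 0, 0, 0, -0.13, 100], [0, 0, 0, 0, 0, -0.13, 100], [0, 0, 0, 0, 0, -0.13, 100], [0, 0, 0, 0, 0, -0.13, 100], [0, 0, 0, 0, 0, -0.13, 100], [0, 0, 0, 0, 0, 0, 100]]}}

```text
t: 4.85
eef_pos: [443.8, 209.9, 323.8]
tcp_rot: [3.111, -0.007, 1.217]
ft_force: [-1.1, 0.6, 0.2]
opening: 0.999
```

```bash
python3 -c "
from h import *
delta([500.4,-205.8,220],1.2008)"
```

```text
t 4.85 pos [443.8 209.9 323.8] rot [ 3.1111 -0.0068  1.2169] F [-1.1  0.6  0.2] M [ 0.02 -0.03  0.01] op 0.999 qv 0.096
shift mm [-371.    193.98  107.26] turn [ 0.0304 -0.0071  0.016 ]
```

>>> {"op": "play_rows", "data": {"moves": [[-0.037, 0.019, 0, 0.03, -0.007, 0.016, 100], [-0.037, 0.019, 0, 0, 0, 0, 100], [-0.037, 0.019, 0, 0, 0, 0, 100], [-0.037, 0.019, 0, 0, 0, 0, 100], [-0.037, 0.019, 0, 0, 0, 0, 100], [-0.037, 0.019, 0, 0, 0, 0, 100], [-0.037, 0.019, 0, 0, 0, 0, 100], [-0.037, 0.019, 0, 0, 0, 0, 100]]}}

```text
t: 5.65
eef_pos: [478.4, -130.8, 334.3]
tcp_rot: [3.129, -0.005, 1.172]
ft_force: [1.3, 0.6, -0.0]
opening: 0.994
```

```bash
python3 -c "
from h import *
delta([500.4,-205.8,220],1.2008)"
```

```text
t 5.65 pos [ 478.4 -130.8  334.3] rot [ 3.1288 -0.0051  1.1721] F [ 1.3  0.6 -0. ] M [-0.05 -0.07  0.01] op 0.994 qv 0.818
shift mm [-61.12  47.94 114.6 ] turn [ 0.0129 -0.005  -0.0287]
```

>>> {"op": "play_rows", "data": {"moves": [[-0.025, 0.02, 0.0, 0.012, -0.005, -0.028, 100], [-0.02, 0.014, 0.02, 0, 0, 0, 100], [-0.01, 0.008, 0.03, 0, 0, 0, 100], [0, 0, 0.03, 0, 0, 0, 100], [0, 0, 0, 0, 0, 0, 100], [0, 0, 0, 0, 0, 0, 100]]}}

```text
t: 6.25
eef_pos: [499.3, -209.6, 259.7]
tcp_rot: [3.13, 0.002, 1.168]
ft_force: [-0.6, 0.1, -0.1]
opening: 1.0
```

```bash
python3 -c "
from h import *
delta([500.4,-205.8,220],1.2008)
c=snap('wrist','w5.png')
s=state(); pickle.dump((c,s),open('w5.pkl','wb'))"
```

```text
t 6.25 pos [ 499.3 -209.6  259.7] rot [3.1304e+00 1.9000e-03 1.1684e+00] F [-0.6  0.1 -0.1] M [-0.01 -0.05  0.05] op 1.0 qv 0.027
shift mm [ 4.02 -0.95 39.65] turn [ 0.0112  0.0021 -0.0324]
```

View pics/w5.png

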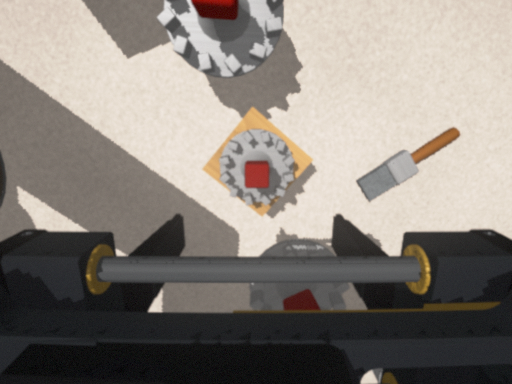

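```bash
python3 -c "
from h import *
c=pickle.load(open('w5.pkl','rb'))[0]
b,r,_=redrect(c,235,280,150,200); print(b.round(1).tolist())
P=np.array([onz(c,*p,139)[:2] for p in b]); e=np.roll(P,-1,0)-P
print(P.mean(0),np.linalg.norm(e,axis=1),np.degrees(np.arctan2(e[:,1],e[:,0]))%90)
c1=pickle.load(open('w2.pkl','rb'))[0]; print(tri([ray(c1,261.7,146.7),ray(c,*b.mean(0))]))
"
```

```text
[[244.60000610351562, 160.60000610351562], [269.3999938964844, 160.60000610351562], [269.3999938964844, 187.39999389648438], [244.60000610351562, 187.39999389648438]]
[ 500.49347426 -203.6839305 ] [27.44214136 30.65106525 28.1248028  30.62057161] [66.81695527 67.51414261 66.756266   66.23747522]
(array([ 499.08241438, -206.73545897,  122.79673367]), [np.float64(0.2594642895086238), np.float64(0.25946428950871453)])
```

```bash
cat > edges.py <<'E'
from h import *
def edgefit(c,b):
    # subpixel edges: fit line along each side with gradient of redness
    im=c['img'].astype(np.float32); g=cv2.GaussianBlur(im[...,0]-(im[...,1]+im[...,2])/2,(3,3),0)
    out=[]; m=b.mean(0)
    for i in range(4):
        p,q=b[i],b[(i+1)%4]; n=np.array([q[1]-p[1],-(q[0]-p[0])]); n/=np.linalg.norm(n)
        if n@((p+q)/2-m)<0:n=-n
        pts=[]
        for f in np.linspace(.2,.8,25):
            o=p+(q-p)*f; rr=np.arange(-4,4.01,.1); xy=(o+rr[:,None]*n).astype(np.float32)
            v=cv2.remap(g,xy[None,:,0],xy[None,:,1],1)[0]; w=np.clip(-np.gradient(v),0,None); w[w<.3*w.max()]=0; r=(w*rr).sum()/w.sum(); pts.append(o+r*n)
        out.append(np.array(pts))
    return out
for f,w in (('w1',(230,300,110,190)),('w2',(230,300,110,190)),('w5',(235,280,150,200))):
    c=pickle.load(open(f+'.pkl','rb'))[0]; b,_,_=redrect(c,*w)
    L=[]
    for pts in edgefit(c,b):
        P=np.array([onz(c,*p,140)[:2] for p in pts]).astype(np.float32)
        vx,vy,x,y=cv2.fitLine(P,cv2.DIST_HUBER,0,.01,.01).ravel(); L.append((np.degrees(np.arctan2(vy,vx))%90,x,y))
    print(f,np.round([l[0] for l in L],1),[np.round(l[1:],1).tolist() for l in L])
E
python3 edges.py
```

```text
w1 [66.6 67.5 66.7 66.4] [[504.79998779296875, -191.8000030517578], [512.5, -209.3000030517578], [496.79998779296875, -218.1999969482422], [487.20001220703125, -200.6999969482422]]
w2 [66.8 67.6 66.3 67.3] [[504.29998779296875, -192.3000030517578], [511.79998779296875, -210.39999389648438], [496.79998779296875, -218.3000030517578], [486.79998779296875, -201.39999389648438]]
w5 [67.1 66.7 66.4 67.1] [[505.0, -190.10000610351562], [512.0999755859375, -208.3000030517578], [494.1000061035156, -216.89999389648438], [487.8999938964844, -198.1999969482422]]
```

>>> {"op": "play_rows", "data": {"moves": [[0.004, -0.001, 0.03, 0.011, 0.002, 0, 100], [0, 0, 0.03, 0, 0, 0, 100], [0, 0, 0.015, 0, 0, 0, 100], [0, 0, 0, 0, 0, 0, 100], [0, 0, 0, 0, 0, 0, 100]]}}

```text
t: 6.8
eef_pos: [504.6, -206.0, 192.6]
tcp_rot: [3.127, 0.001, 1.166]
ft_force: [-0.4, 0.5, 0.5]
opening: 0.999
```

```bash
python3 -c "
from h import *
delta([500.2,-205.3,121],1.167)
snap('wrist','w6.png')"
```

```text
t 6.8 pos [ 504.6 -206.   192.6] rot [3.1269e+00 1.3000e-03 1.1661e+00] F [-0.4  0.5  0.5] M [-0.05 -0.05 -0.01] op 0.999 qv 0.009
shift mm [-0.99 -5.43 71.54] turn [ 0.0147  0.0013 -0.0009]
```

View pics/w6.png

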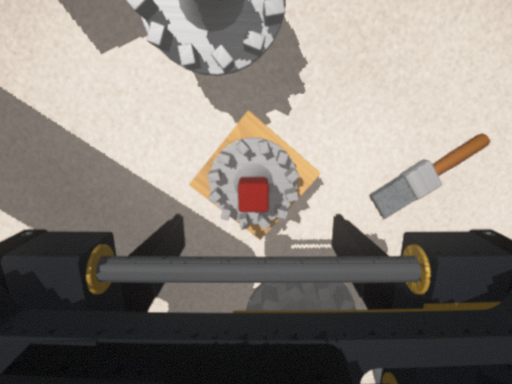

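>>> {"op": "play_rows", "data": {"moves": [[-0.001, -0.0055, 0.0, 0.015, 0.001, 0, 100], [0, 0, 0.025, 0, 0, 0, 100], [0, 0, 0.01, 0, 0, 0, 100], [0, 0, 0, 0, 0, 0, 100], [0, 0, 0, 0, 0, 0, 100]]}}

```text
t: 7.35
eef_pos: [500.4, -205.6, 162.4]
tcp_rot: [3.136, 0.001, 1.166]
ft_force: [0.2, 0.4, 0.9]
opening: 0.996
```

```bash
python3 -c "
from h import *
delta([500.2,-205.3,121],1.167)"
```

```text
t 7.35 pos [ 500.4 -205.6  162.4] rot [3.1361e+00 1.0000e-03 1.1658e+00] F [0.2 0.4 0.9] M [-0.02 -0.02 -0.  ] op 0.996 qv 0.007
shift mm [ 0.21 -0.5  41.39] turn [ 0.0055  0.001  -0.0012]
```

>>> {"op": "play_rows", "data": {"moves": [[0, -0.0005, 0.02, 0.005, 0, 0, 100], [0, 0, 0.015, 0.003, 0, 0, 100], [0, 0, 0.005, 0, 0, 0, 100], [0, 0, 0, 0, 0, 0, 100], [0, 0, 0, 0, 0, 0, 100]]}}

```text
t: 7.85
eef_pos: [502.0, -206.6, 125.9]
tcp_rot: [3.138, 0.002, 1.166]
ft_force: [0.3, -0.1, -0.6]
opening: 1.0
```

```bash
python3 -c "
from h import *
delta([500.2,-205.3,121],1.167)
snap('side','s6.png');snap('wrist','w7.png')"
```

```text
t 7.85 pos [ 502.  -206.6  125.9] rot [3.1384e+00 1.7000e-03 1.1657e+00] F [ 0.3 -0.1 -0.6] M [ 0.01 -0.01 -0.  ] op 1.0 qv 0.007
shift mm [ 0.49 -2.13  4.91] turn [ 0.0031  0.0017 -0.0013]
```

View pics/w7.png

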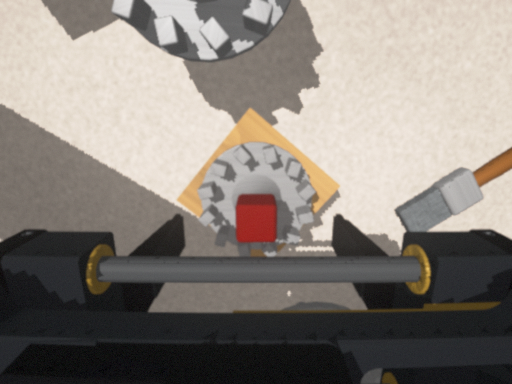

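```bash
python3 -c "
from h import *
c=snap('wrist');s=state();R=Ro.from_euler('xyz',s['tcp_rot'])
for p in ([0,0,0],[0,47,14],[0,-47,14],[10,47,14],[0,0,-14]): print(p,proj(c,s['eef_pos']+R.apply(p)).round(1))
b,r,_=redrect(c,225,290,180,250);print(b.round(1).tolist())
for z in(140,110):print([proj(c,np.array([500.2,-205.3,z])+Ro.from_euler('z',1.167).apply([a*14,d*14,0])).round(0).tolist() for a,d in((-1,-1),(1,-1),(1,1),(-1,1))])
"
```

```text
[0, 0, 0] [260.  217.2]
[0, 47, 14] [321.4 210.7]
[0, -47, 14] [198.3 210.7]
[10, 47, 14] [322.2 198.1]
[0, 0, -14] [260.2 224.5]
[[234.60000610351562, 193.60000610351562], [276.3999938964844, 193.60000610351562], [276.3999938964844, 242.60000610351562], [234.60000610351562, 242.60000610351562]]
[[278.0, 243.0], [279.0, 204.0], [236.0, 204.0], [237.0, 243.0]]
[[275.0, 226.0], [276.0, 192.0], [239.0, 192.0], [239.0, 226.0]]
```

>>> {"op": "play_rows", "data": {"moves": [[0.0005, -0.003, 0.004, 0.003, 0.001, 0, 100], [0, 0, 0.001, 0, 0, 0, 100], [0, 0, 0, 0, 0, 0, 100]]}}

```text
t: 8.3
eef_pos: [499.3, -204.8, 121.2]
tcp_rot: [3.14, 0.001, 1.166]
ft_force: [-0.3, -0.1, -0.1]
opening: 1.001
```

```bash
python3 -c "
from h import *
delta([500.2,-205.3,121],1.167)
c=snap('wrist');s=state();R=Ro.from_euler('xyz',s['tcp_rot']);print(proj(c,s['eef_pos']+R.apply([0,0,-19])))
b,r,_=redrect(c,225,290,180,260);print(b.round(1).tolist())"
```

```text
t 8.3 pos [ 499.3 -204.8  121.2] rot [3.1403e+00 7.0000e-04 1.1658e+00] F [-0.3 -0.1 -0.1] M [-0.03 -0.06  0.04] op 1.001 qv 0.005
shift mm [-0.09  1.02  0.23] turn [ 0.0013  0.0007 -0.0012]
[260.32314979 227.46049602]
[[239.60000610351562, 196.39999389648438], [282.3999938964844, 196.39999389648438], [282.3999938964844, 246.60000610351562], [239.60000610351562, 246.60000610351562]]
```

>>> {"op": "play_rows", "data": {"moves": [[0, 0, 0, 0, 0, 0, 0], [0, 0, 0, 0, 0, 0, 0], [0, 0, 0, 0, 0, 0, 0], [0, 0, 0, 0, 0, 0, 0], [0, 0, 0, 0, 0, 0, 0], [0, 0, 0, 0, 0, 0, 0]]}}

```text
t: 8.95
eef_pos: [499.4, -204.9, 121.3]
tcp_rot: [3.14, 0.001, 1.166]
ft_force: [0.0, -0.1, -0.0]
opening: 0.551
```

```bash
python3 -c "
from h import *
delta([500.2,-205.3,121],1.167)"
```

```text
t 8.95 pos [ 499.4 -204.9  121.3] rot [3.1403e+00 7.0000e-04 1.1658e+00] F [ 0.  -0.1 -0. ] M [ 0.02 -0.12 -0.01] op 0.551 qv 0.002
shift mm [-0.08  0.92  0.33] turn [ 0.0013  0.0007 -0.0012]
```

Still closing (0.551); I'll let the fingers finish.

>>> {"op": "play_rows", "data": {"moves": [[0, 0, 0, 0, 0, 0, 0], [0, 0, 0, 0, 0, 0, 0], [0, 0, 0, 0, 0, 0, 0], [0, 0, 0, 0, 0, 0, 0], [0, 0, 0, 0, 0, 0, 0], [0, 0, 0, 0, 0, 0, 0]]}}

```text
t: 9.55
eef_pos: [499.4, -204.9, 121.3]
tcp_rot: [3.14, 0.001, 1.166]
ft_force: [0.2, -0.4, 0.2]
opening: 0.05
```

```bash
python3 -c "
from h import *
delta([500.2,-205.3,121],1.167)"
```

```text
t 9.55 pos [ 499.4 -204.9  121.3] rot [3.1403e+00 7.0000e-04 1.1658e+00] F [ 0.2 -0.4  0.2] M [-0.04 -0.09 -0.04] op 0.05 qv 0.001
shift mm [-0.07  0.91  0.32] turn [ 0.0013  0.0007 -0.0012]
```

```bash
python3 -c "
from h import *
delta([500.2,-205.3,121],1.167)
snap('wrist','w8.png'); c=snap('side')
cv2.imwrite('pics/s8.png',cv2.cvtColor(cv2.resize(c['img'][60:260,220:420],None,fx=2.9,fy=2.9,interpolation=cv2.INTER_CUBIC),cv2.COLOR_RGB2BGR))"
```

```text
t 9.55 pos [ 499.4 -204.9  121.3] rot [3.1403e+00 7.0000e-04 1.1658e+00] F [ 0.2 -0.4  0.2] M [-0.04 -0.09 -0.04] op 0.05 qv 0.001
shift mm [-0.07  0.91  0.32] turn [ 0.0013  0.0007 -0.0012]
```

View pics/w8.png

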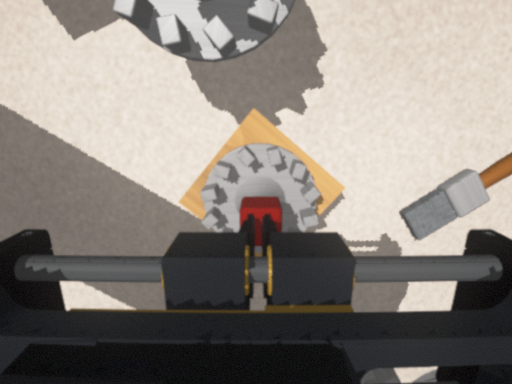

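View pics/s8.png

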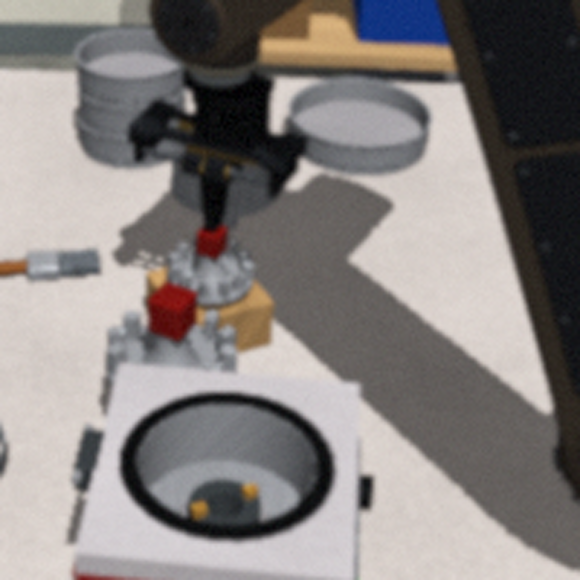

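```bash
python3 -c "
from h import *
c=snap('side');t=snap('top');w=snap('wrist')
for n,cc in (('side',c),('top',t),('wrist',w)):
  for z in(107,121,140,150): print(n,z,proj(cc,[499.4,-204.9,z]).round(1))
x,y=250,100
cv2.imwrite('pics/s9.png',cv2.cvtColor(cv2.resize(c['img'][y:y+90,x:x+90],None,fx=6.5,fy=6.5,interpolation=cv2.INTER_NEAREST),cv2.COLOR_RGB2BGR))
x,y=280,190
cv2.imwrite('pics/t9.png',cv2.cvtColor(cv2.resize(t['img'][y:y+90,x:x+90],None,fx=6.5,fy=6.5,interpolation=cv2.INTER_NEAREST),cv2.COLOR_RGB2BGR))
"
```

```text
side 107 [292.7 147.2]
side 121 [292.9 143.7]
side 140 [293.1 138.7]
side 150 [293.2 136.1]
top 107 [325.  238.8]
top 121 [326.1 239. ]
top 140 [327.6 239.3]
top 150 [328.5 239.5]
wrist 107 [260.  210.6]
wrist 121 [260.1 217.1]
wrist 140 [260.4 227.3]
wrist 150 [260.5 233.5]
```

View pics/s9.png

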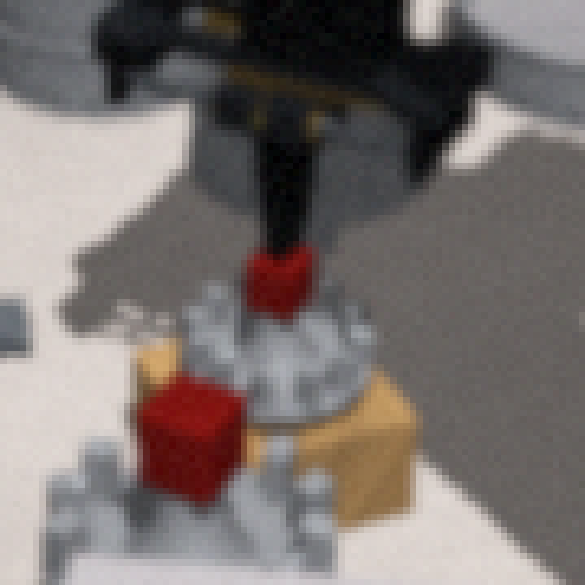

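View pics/t9.png

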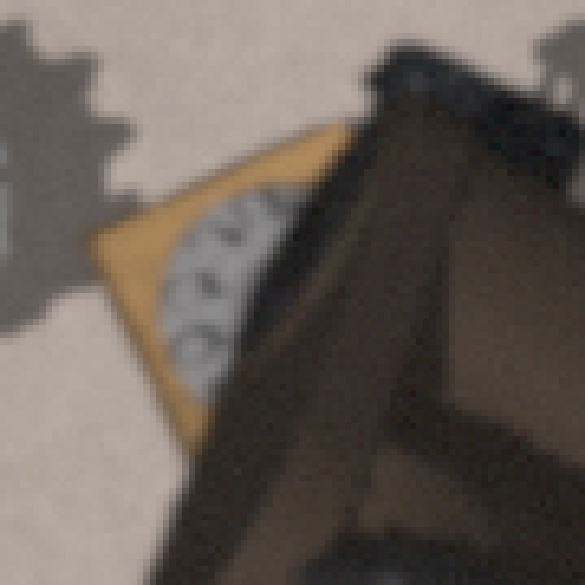

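```bash
python3 -c "
from h import *
c=snap('wrist');pickle.dump((c,state()),open('w9.pkl','wb'))
x,y=200,170
im=np.clip(c['img'][y:y+90,x:x+120].astype(float)**.6*9,0,255).astype(np.uint8)
cv2.imwrite('pics/w9.png',cv2.cvtColor(cv2.resize(im,None,fx=6.5,fy=6.5,interpolation=cv2.INTER_CUBIC),cv2.COLOR_RGB2BGR))
s=state();R=Ro.from_euler('xyz',s['tcp_rot'])
for tz in (14,0,-10,-18,-25):
  print(tz,[proj(c,s['eef_pos']+R.apply([tx,0,tz])).round(1).tolist() for tx in(-10,0,10)],[proj(snap('side'),s['eef_pos']+R.apply([tx,0,tz])).round(1).tolist() for tx in(-10,0,10)])
"
```

```text
14 [[260.0, 223.1], [260.0, 210.8], [260.0, 198.2]] [[294.0, 145.6], [292.7, 147.1], [291.4, 148.7]]
0 [[260.1, 230.2], [260.1, 217.2], [260.2, 203.9]] [[294.2, 142.0], [292.9, 143.6], [291.6, 145.1]]
-10 [[260.2, 235.9], [260.2, 222.4], [260.3, 208.4]] [[294.3, 139.5], [293.0, 141.0], [291.7, 142.6]]
-18 [[260.3, 240.9], [260.3, 226.9], [260.4, 212.4]] [[294.3, 137.4], [293.1, 138.9], [291.8, 140.5]]
-25 [[260.4, 245.6], [260.4, 231.1], [260.5, 216.2]] [[294.4, 135.6], [293.1, 137.1], [291.8, 138.6]]
```

View pics/w9.png

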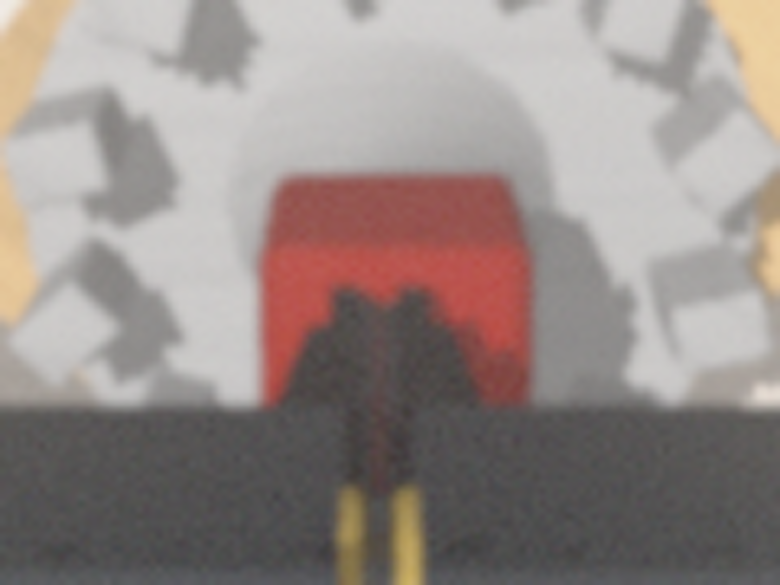

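The fingertips closed just above the grip: their front edge is at about row 215 on the red top face, and their shadow falls on it. The jaws sit about 36 mm higher than the stated tip offset implies. I'll reopen, go lower, and check by eye.

>>> {"op": "play_rows", "data": {"moves": [[0, 0, 0, 0, 0, 0, 100], [0, 0, 0, 0, 0, 0, 100], [0, 0, 0, 0, 0, 0, 100], [0, 0, 0, 0, 0, 0, 100], [0, 0, 0, 0, 0, 0, 100], [0, 0, 0, 0, 0, 0, 100], [0, 0, 0, 0, 0, 0, 100], [0, 0, 0, 0, 0, 0, 100]]}}

```text
t: 11.4
eef_pos: [499.4, -204.9, 121.3]
tcp_rot: [3.14, 0.001, 1.166]
ft_force: [-0.5, -0.5, 0.2]
opening: 0.621
```

>>> {"op": "play_rows", "data": {"moves": [[0, 0, 0, 0, 0, 0, 100], [0, 0, 0, 0, 0, 0, 100], [0, 0, 0, 0, 0, 0, 100], [0, 0, 0, 0, 0, 0, 100]]}}

```text
t: 11.8
eef_pos: [499.4, -204.9, 121.3]
tcp_rot: [3.14, 0.001, 1.166]
ft_force: [0.1, 0.8, 0.0]
opening: 0.954
```

```bash
python3 -c "
from h import *
delta([499.6,-204.8,100],1.167)
c=snap('wrist','w10.png');pickle.dump((c,state()),open('w10.pkl','wb'))
snap('side','s10.png')"
```

```text
t 11.8 pos [ 499.4 -204.9  121.3] rot [3.1403e+00 7.0000e-04 1.1658e+00] F [0.1 0.8 0. ] M [-0.07 -0.06  0.01] op 0.954 qv 0.001
shift mm [ 0.18  0.16 21.3 ] turn [ 0.0012  0.0007 -0.0012]
```

View pics/w10.png

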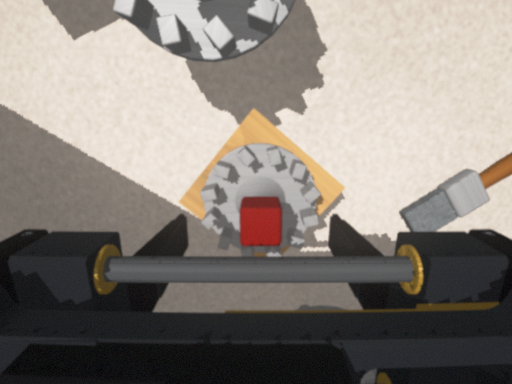

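>>> {"op": "play_rows", "data": {"moves": [[0, 0, 0.01, 0, 0, 0, 100], [0, 0, 0.01, 0, 0, 0, 100], [0, 0, 0.005, 0, 0, 0, 100], [0, 0, 0, 0, 0, 0, 100]]}}

```text
t: 12.3
eef_pos: [499.1, -204.8, 93.6]
tcp_rot: [3.141, 0.001, 1.166]
ft_force: [0.0, -0.5, 0.1]
opening: 1.001
```

```bash
python3 -c "
from h import *
delta([499.6,-204.8,85],1.167)
c=snap('side')
x,y=250,100
cv2.imwrite('pics/s11.png',cv2.cvtColor(cv2.resize(c['img'][y:y+90,x:x+90],None,fx=6.5,fy=6.5,interpolation=cv2.INTER_NEAREST),cv2.COLOR_RGB2BGR))"
```

```text
t 12.3 pos [ 499.1 -204.8   93.6] rot [3.1411e+00 6.0000e-04 1.1658e+00] F [ 0.  -0.5  0.1] M [-0.   -0.05 -0.  ] op 1.001 qv 0.004
shift mm [0.15 0.45 8.59] turn [ 0.0005  0.0006 -0.0012]
```

View pics/s11.png

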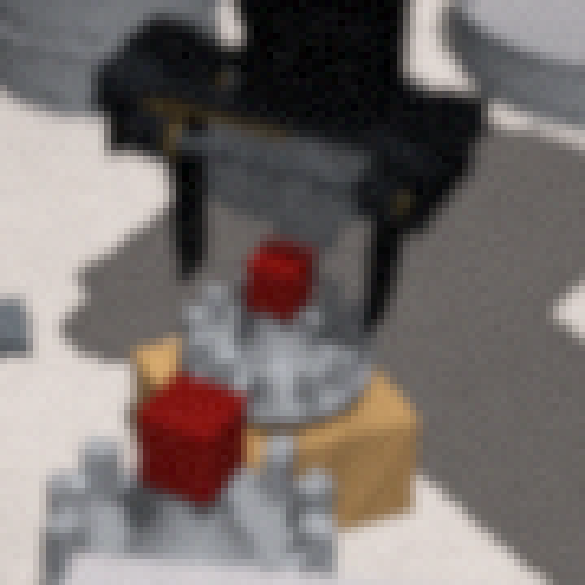

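>>> {"op": "play_rows", "data": {"moves": [[0, 0, 0.005, 0, 0, 0, 100], [0, 0, 0, 0, 0, 0, 100], [0, 0, 0, 0, 0, 0, 100]]}}

```text
t: 12.65
eef_pos: [499.4, -204.9, 88.6]
tcp_rot: [3.14, 0.001, 1.166]
ft_force: [0.3, -0.2, 0.0]
opening: 0.998
```

```bash
python3 -c "
from h import *
delta([499.6,-204.8,87],1.167)
c=snap('wrist','w12.png')
c=snap('side')
s=state();R=Ro.from_euler('xyz',s['tcp_rot'])
for tz in (-14,-18,-22,-26): print(tz,[proj(c,s['eef_pos']+R.apply([0,ty,tz])).round(1).tolist() for ty in(-53,53)])
x,y=250,100
cv2.imwrite('pics/s12.png',cv2.cvtColor(cv2.resize(c['img'][y:y+90,x:x+90],None,fx=6.5,fy=6.5,interpolation=cv2.INTER_NEAREST),cv2.COLOR_RGB2BGR))"
```

```text
t 12.65 pos [ 499.4 -204.9   88.6] rot [3.1404e+00 7.0000e-04 1.1657e+00] F [ 0.3 -0.2  0. ] M [ 0.01 -0.03  0.04] op 0.998 qv 0.004
shift mm [0.2  0.12 1.62] turn [ 0.0012  0.0007 -0.0013]
-14 [[307.7, 152.6], [278.0, 144.1]]
-18 [[307.8, 151.6], [278.1, 143.1]]
-22 [[307.8, 150.6], [278.1, 142.1]]
-26 [[307.9, 149.6], [278.1, 141.1]]
```

View pics/s12.png

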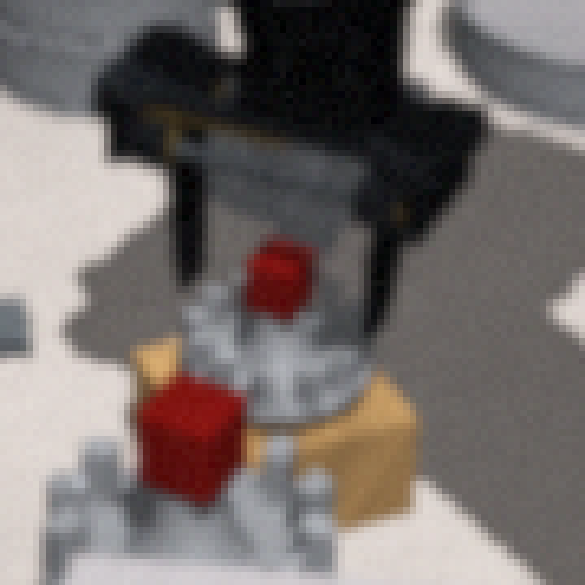

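View pics/w12.png

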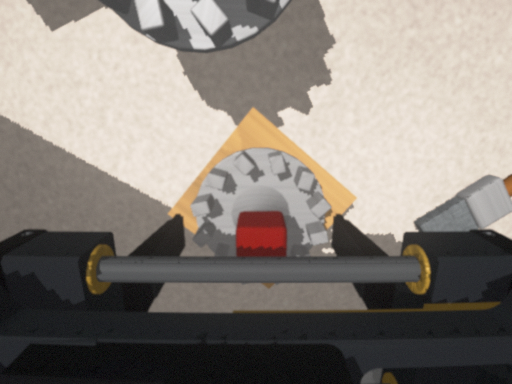

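>>> {"op": "play_rows", "data": {"moves": [[0, 0, 0, 0, 0, 0, 20], [0, 0, 0, 0, 0, 0, 20], [0, 0, 0, 0, 0, 0, 20], [0, 0, 0, 0, 0, 0, 20], [0, 0, 0, 0, 0, 0, 20], [0, 0, 0, 0, 0, 0, 20], [0, 0, 0, 0, 0, 0, 20], [0, 0, 0, 0, 0, 0, 20]]}}

```text
t: 13.55
eef_pos: [499.6, -205.0, 89.3]
tcp_rot: [3.139, 0.001, 1.166]
ft_force: [0.2, 0.6, -0.4]
opening: 0.385
```

>>> {"op": "play_rows", "data": {"moves": [[0, 0, 0, 0, 0, 0, 0], [0, 0, 0, 0, 0, 0, 0], [0, 0, 0, 0, 0, 0, 0], [0, 0, 0, 0, 0, 0, 0]]}}

```text
t: 13.95
eef_pos: [500.1, -205.3, 89.3]
tcp_rot: [3.138, 0.001, 1.166]
ft_force: [1.1, -0.0, -0.1]
opening: 0.293
```

```bash
python3 -c "
from h import *
delta([499.6,-204.8,87],1.167)
c=snap('wrist')
x,y=190,150
im=np.clip(c['img'][y:y+130,x:x+140].astype(float)**.6*9,0,255).astype(np.uint8)
cv2.imwrite('pics/w13.png',cv2.cvtColor(cv2.resize(im,None,fx=4.5,fy=4.5,interpolation=cv2.INTER_CUBIC),cv2.COLOR_RGB2BGR))"
```

```text
t 13.95 pos [ 500.1 -205.3   89.3] rot [3.1381e+00 9.0000e-04 1.1658e+00] F [ 1.1 -0.  -0.1] M [-0.04 -0.09  0.01] op 0.293 qv 0.002
shift mm [ 0.24 -0.68  2.34] turn [ 0.0035  0.0009 -0.0012]
```

View pics/w13.png

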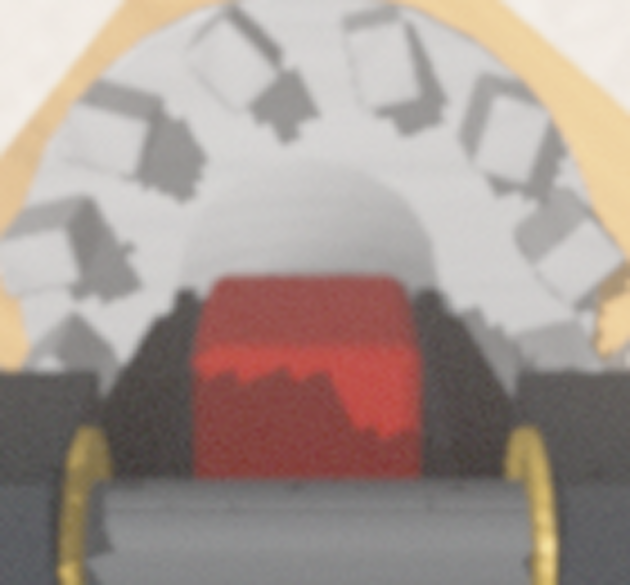

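```bash
python3 -c "
from h import *
c=snap('wrist');s=state();R=Ro.from_euler('xyz',s['tcp_rot'])
for x in(12,14,16):
  print(x,[proj(c,s['eef_pos']+R.apply([x,0,89.3-z])).round(1).tolist() for z in(140,110)])
print('want rows', 150+345/4.5,150+277/4.5)
import h
w3=pickle.load(open('w3.pkl','rb'))[0]
t=snap('top');d=snap('side')
b,r,_=redrect(d,265,295,155,185); print(b.mean(0))
b2,r2,_=redrect(w3,430,490,170,225); print(b2.mean(0))
print(tri([ray(d,*b.mean(0)),ray(w3,*b2.mean(0))]))
"
```

```text
12 [[260.9, 229.4], [260.4, 210.8]]
14 [[260.9, 225.9], [260.4, 207.8]]
16 [[260.9, 222.3], [260.4, 204.8]]
want rows 226.66666666666669 211.55555555555554
[279.10345 162.24138]
[463.5633 185.1965]
(array([541.12020088,  15.50986743, 209.17362791]), [np.float64(6.536497775959463), np.float64(6.536497775959401)])
```

>>> {"op": "play_rows", "data": {"moves": [[0, 0, -0.01, 0.003, 0, 0, 0], [0, 0, -0.01, 0, 0, 0, 0], [0, 0, 0, 0, 0, 0, 0], [0, 0, 0, 0, 0, 0, 0]]}}

```text
t: 14.55
eef_pos: [499.0, -204.7, 110.4]
tcp_rot: [-3.139, 0.001, 1.166]
ft_force: [0.2, -0.3, -3.3]
opening: 0.292
```

```bash
python3 -c "
from h import *
delta([499.6,-204.8,320],1.167)
c=snap('side')
x,y=250,100
cv2.imwrite('pics/s14.png',cv2.cvtColor(cv2.resize(c['img'][y:y+90,x:x+90],None,fx=6.5,fy=6.5,interpolation=cv2.INTER_NEAREST),cv2.COLOR_RGB2BGR))"
```

```text
t 14.55 pos [ 499.  -204.7  110.4] rot [-3.1388e+00  6.0000e-04  1.1658e+00] F [ 0.2 -0.3 -3.3] M [-0.04 -0.02  0.02] op 0.292 qv 0.013
shift mm [-2.0000e-02  1.0000e-02 -2.0958e+02] turn [-0.0028  0.0006 -0.0012]
```

View pics/s14.png

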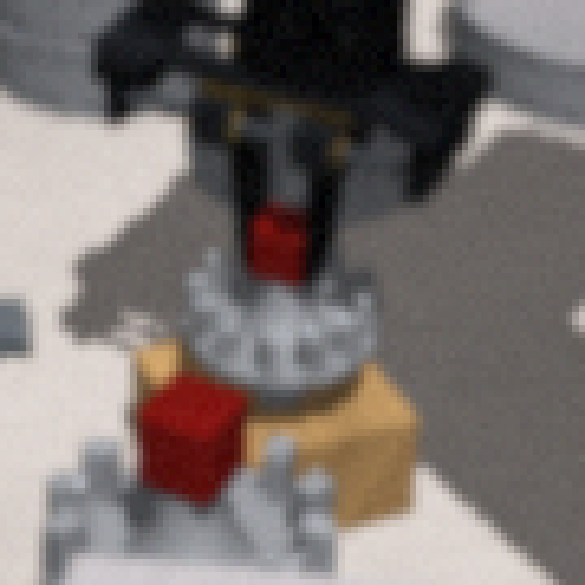

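>>> {"op": "play_rows", "data": {"moves": [[0, 0, -0.02, -0.003, 0, 0, 0], [0, 0, -0.03, 0, 0, 0, 0], [0, 0, -0.03, 0, 0, 0, 0], [0, 0, -0.04, 0, 0, 0, 0], [0, 0, -0.04, 0, 0, 0, 0], [0, 0, -0.04, 0, 0, 0, 0], [0, 0, -0.04, 0, 0, 0, 0], [0, 0, 0, 0, 0, 0, 0]]}}

```text
t: 15.4
eef_pos: [497.5, -203.7, 356.4]
tcp_rot: [-3.134, -0.0, 1.166]
ft_force: [0.3, 0.1, -4.6]
opening: 0.29
```

```bash
python3 -c "
from h import *
delta([477.3,216.5,340],1.167)
snap('side','s15.png');snap('wrist','w15.png')"
```

```text
t 15.4 pos [ 497.5 -203.7  356.4] rot [-3.1335e+00 -3.0000e-04  1.1656e+00] F [ 0.3  0.1 -4.6] M [-0.09 -0.15  0.03] op 0.29 qv 0.105
shift mm [ 378.22 -184.     18.  ] turn [-0.0081 -0.0003 -0.0014]
```

View pics/s15.png

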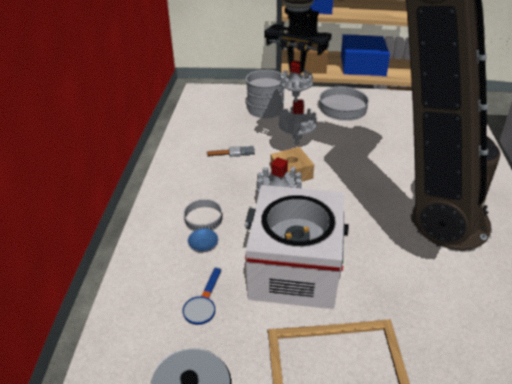

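View pics/w15.png

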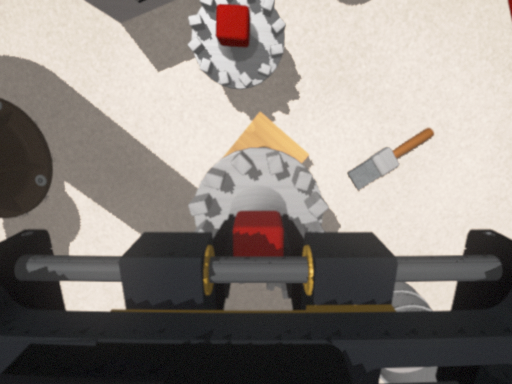

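>>> {"op": "play_rows", "data": {"moves": [[0.02, -0.01, 0, -0.008, 0, 0, 0], [0.034, -0.0165, 0, 0, 0, 0, 0], [0.034, -0.0165, 0, 0, 0, 0, 0], [0.034, -0.0165, 0, 0, 0, 0, 0], [0.034, -0.0165, 0, 0, 0, 0, 0], [0.034, -0.0165, 0, 0, 0, 0, 0], [0.034, -0.0165, 0, 0, 0, 0, 0], [0.034, -0.0165, 0, 0, 0, 0, 0]]}}

```text
t: 16.3
eef_pos: [476.6, 90.5, 333.9]
tcp_rot: [-3.104, 0.006, 1.158]
ft_force: [1.2, -0.0, -3.3]
opening: 0.289
```

```bash
python3 -c "
from h import *
delta([477.3,216.5,340],.5376)"
```

```text
t 16.3 pos [476.6  90.5 333.9] rot [-3.1036  0.0057  1.1575] F [ 1.2 -0.  -3.3] M [-0.07 -0.15 -0.02] op 0.289 qv 0.804
shift mm [115.6  -50.15  -4.82] turn [-0.035   0.0173  0.6197]
```

>>> {"op": "play_rows", "data": {"moves": [[0.034, -0.015, 0, -0.02, 0, 0, 0], [0.034, -0.015, 0, -0.01, 0, 0, 0], [0.02, -0.008, 0, -0.005, 0, 0, 0], [0.01, -0.004, 0, 0, 0, 0, 0], [0, 0, 0, 0, 0, 0.08, 0], [0, 0, 0, 0, 0, 0.12, 0], [0, 0, 0, 0, 0, 0.12, 0], [0, 0, 0, 0, 0, 0.12, 0]]}}

```text
t: 17.1
eef_pos: [470.9, 203.6, 316.8]
tcp_rot: [-3.129, 0.032, 0.709]
ft_force: [-0.3, 0.1, -4.6]
opening: 0.291
```

```bash
python3 -c "
from h import *
delta([477.3,216.5,300],.5376)"
```

```text
t 17.1 pos [470.9 203.6 316.8] rot [-3.1292  0.0316  0.7092] F [-0.3  0.1 -4.6] M [-0.03 -0.03  0.  ] op 0.291 qv 1.237
shift mm [13.79 -5.39 16.47] turn [-0.0097  0.0326  0.1713]
```

>>> {"op": "play_rows", "data": {"moves": [[0.008, -0.003, 0, -0.005, 0.02, 0.08, 0], [0.004, -0.002, 0, 0, 0.01, 0.04, 0], [0, 0, 0, 0, 0, 0, 0], [0, 0, 0, 0, 0, 0, 0]]}}

```text
t: 17.5
eef_pos: [475.8, 212.5, 310.3]
tcp_rot: [-3.134, 0.013, 0.579]
ft_force: [0.1, -0.1, -4.2]
opening: 0.293
```

```bash
python3 -c "
from h import *
delta([477.3,216.5,300],.5376)
snap('side','s16.png');snap('wrist','w16.png');snap('top','t16.png')"
```

```text
t 17.5 pos [475.8 212.5 310.3] rot [-3.1336  0.0128  0.5789] F [ 0.1 -0.1 -4.2] M [-0.01 -0.04  0.02] op 0.293 qv 0.013
shift mm [ 3.58 -2.44 10.3 ] turn [-0.0077  0.0129  0.0413]
```

View pics/s16.png

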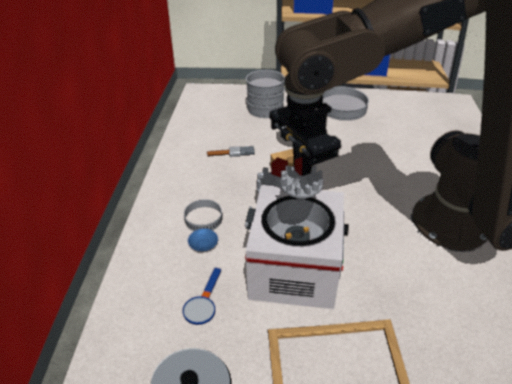

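View pics/w16.png

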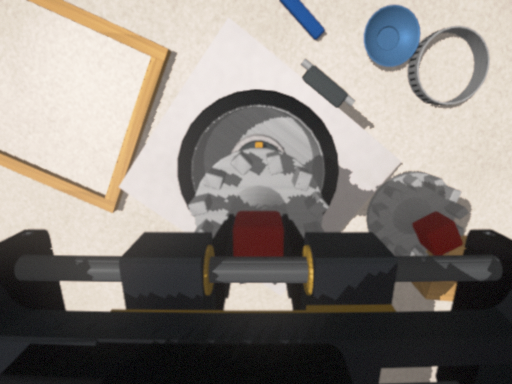

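>>> {"op": "play_rows", "data": {"moves": [[0.0035, -0.0025, 0, -0.008, 0.013, 0.041, 0], [0, 0, 0, 0, 0, 0, 0], [0, 0, 0, 0, 0, 0, 0]]}}

```text
t: 17.95
eef_pos: [477.5, 216.3, 310.9]
tcp_rot: [3.141, -0.001, 0.539]
ft_force: [0.2, -0.3, -5.8]
opening: 0.294
```

```bash
python3 -c "
from h import *
delta([477.3,216.5,250],.5376)
c=snap('wrist');im=c['img'].astype(int);z=np.zeros(im.shape[:2],np.uint8);w=slice(120,180),slice(225,300)
z[w]=((im[...,0]>120)&(im[...,0]-im[...,2]>70))[w]
k,l,s,ce=cv2.connectedComponentsWithStats(z)
for i in range(1,k):
  p=onz(c,*ce[i],145);d=p[:2]-[477.3,216.5];print(s[i],ce[i],p,np.hypot(*d),np.degrees(np.arctan2(d[1],d[0])))
"
```

```text
t 17.95 pos [477.5 216.3 310.9] rot [ 3.141e+00 -9.000e-04  5.389e-01] F [ 0.2 -0.3 -5.8] M [-0.03  0.01 -0.  ] op 0.294 qv 0.004
shift mm [-0.13 -0.33 60.86] turn [ 0.0006 -0.0009  0.0013]
```

>>> {"op": "play_rows", "data": {"moves": [[0, 0, 0.02, 0, 0, 0, 0], [0, 0, 0.02, 0, 0, 0, 0], [0, 0, 0.02, 0, 0, 0, 0], [0, 0, 0.01, 0, 0, 0, 0], [0, 0, 0, 0, 0, 0, 0], [0, 0, 0, 0, 0, 0, 0]]}}

```text
t: 18.6
eef_pos: [478.4, 215.9, 240.2]
tcp_rot: [3.141, -0.003, 0.543]
ft_force: [0.2, 0.0, -4.3]
opening: 0.295
```

```bash
python3 -c "
from h import *
delta([477.3,216.5,220],.5376)
c=snap('side')
cv2.imwrite('pics/s17.png',cv2.cvtColor(cv2.resize(c['img'][110:260,230:380],None,fx=4,fy=4,interpolation=cv2.INTER_CUBIC),cv2.COLOR_RGB2BGR))
snap('wrist','w17.png')"
```

```text
t 18.6 pos [478.4 215.9 240.2] rot [ 3.1407e+00 -2.7000e-03  5.4310e-01] F [ 0.2  0.  -4.3] M [-0.07  0.    0.06] op 0.295 qv 0.004
shift mm [-0.71 -1.13 20.19] turn [ 0.0009 -0.0027  0.0055]
```

View pics/s17.png

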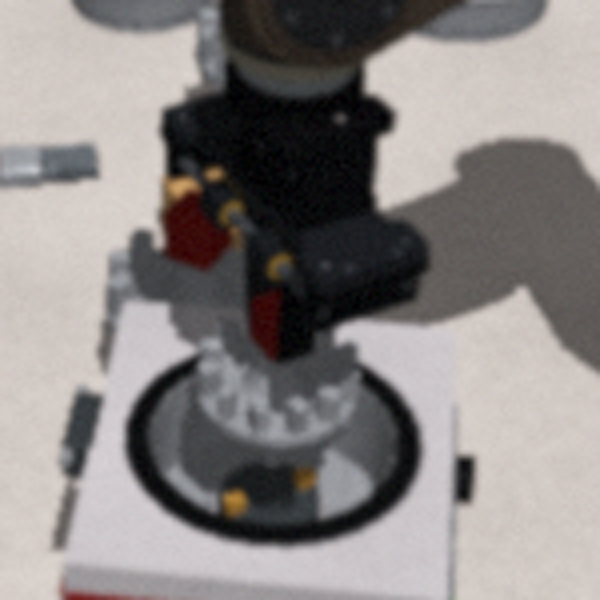

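View pics/w17.png

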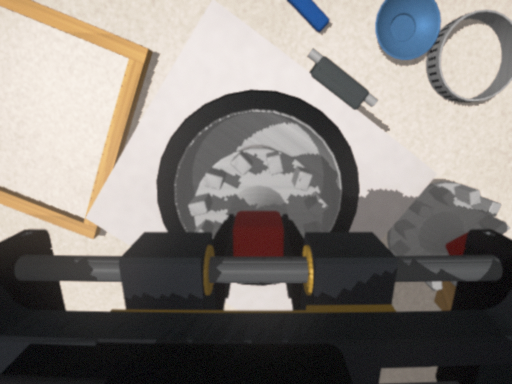

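>>> {"op": "play_rows", "data": {"moves": [[-0.0007, -0.0012, 0.01, 0.001, -0.003, 0.005, 0], [0, 0, 0.01, 0, 0, 0, 0], [0, 0, 0, 0, 0, 0, 0], [0, 0, 0, 0, 0, 0, 0]]}}

```text
t: 19.1
eef_pos: [477.7, 216.8, 220.0]
tcp_rot: [3.141, -0.002, 0.538]
ft_force: [-0.1, -0.2, -4.4]
opening: 0.296
```

```bash
python3 -c "
from h import *
delta([477.3,216.5,200],.5376)"
```

```text
t 19.1 pos [477.7 216.8 220. ] rot [ 3.1411e+00 -2.3000e-03  5.3780e-01] F [-0.1 -0.2 -4.4] M [-0.01 -0.   -0.03] op 0.296 qv 0.011
shift mm [-0.53  0.1  19.99] turn [ 0.0005 -0.0023  0.0002]
```

>>> {"op": "play_rows", "data": {"moves": [[-0.0005, 0, 0.008, 0, -0.002, 0, 0], [0, 0, 0.008, 0, 0, 0, 0], [0, 0, 0.004, 0, 0, 0, 0], [0, 0, 0, 0, 0, 0, 0]]}}

```text
t: 19.5
eef_pos: [477.2, 216.6, 198.2]
tcp_rot: [3.141, -0.0, 0.538]
ft_force: [-0.1, 0.5, -5.8]
opening: 0.294
```

```bash
python3 -c "
from h import *
delta([477.3,216.5,185],.5376)"
```

```text
t 19.5 pos [477.2 216.6 198.2] rot [ 3.1411e+00 -1.0000e-04  5.3780e-01] F [-0.1  0.5 -5.8] M [0.01 0.02 0.01] op 0.294 qv 0.002
shift mm [ 0.02  0.1  13.2 ] turn [ 0.0005 -0.0001  0.0002]
```

>>> {"op": "play_rows", "data": {"moves": [[0, 0, 0.005, 0, 0, 0, 0], [0, 0, 0.005, 0, 0, 0, 0], [0, 0, 0, 0, 0, 0, 0], [0, 0, 0, 0, 0, 0, 0]]}}

```text
t: 19.9
eef_pos: [477.4, 216.6, 187.3]
tcp_rot: [3.141, -0.0, 0.538]
ft_force: [-0.6, -0.1, -5.0]
opening: 0.294
```

```bash
python3 -c "
from h import *
delta([477.3,216.5,180],.5376)"
```

```text
t 19.9 pos [477.4 216.6 187.3] rot [ 3.1411e+00 -2.0000e-04  5.3780e-01] F [-0.6 -0.1 -5. ] M [ 0.04 -0.    0.05] op 0.294 qv 0.005
shift mm [-0.11  0.05  7.31] turn [ 0.0005 -0.0002  0.0002]
```

>>> {"op": "play_rows", "data": {"moves": [[0, 0, 0.004, 0, 0, 0, 0], [0, 0, 0.003, 0, 0, 0, 0], [0, 0, 0.002, 0, 0, 0, 0], [0, 0, 0, 0, 0, 0, 0]]}}

```text
t: 20.3
eef_pos: [477.5, 216.7, 177.8]
tcp_rot: [3.141, -0.001, 0.538]
ft_force: [-0.7, -0.1, -4.5]
opening: 0.293
```

```bash
python3 -c "
from h import *
delta([477.3,216.5,170],.5376)"
```

```text
t 20.3 pos [477.5 216.7 177.8] rot [ 3.1409e+00 -8.0000e-04  5.3770e-01] F [-0.7 -0.1 -4.5] M [ 0.   -0.02 -0.01] op 0.293 qv 0.001
shift mm [-0.29  0.    7.83] turn [ 0.0007 -0.0008  0.0001]
```

>>> {"op": "play_rows", "data": {"moves": [[-0.0002, 0, 0.0015, 0, 0, 0, 0], [0, 0, 0.0015, 0, 0, 0, 0], [0, 0, 0.001, 0, 0, 0, 0]]}}

```text
t: 20.6
eef_pos: [477.5, 216.6, 173.7]
tcp_rot: [3.141, -0.001, 0.538]
ft_force: [0.2, 0.5, -4.9]
opening: 0.293
```

>>> {"op": "play_rows", "data": {"moves": [[0, 0, 0.0015, 0, 0, 0, 0], [0, 0, 0.001, 0, 0, 0, 0]]}}

```text
t: 20.8
eef_pos: [478.4, 216.7, 171.6]
tcp_rot: [3.14, -0.004, 0.538]
ft_force: [0.2, -0.5, 0.3]
opening: 0.292
```

>>> {"op": "play_rows", "data": {"moves": [[0, 0, 0.0015, 0, 0, 0, 0], [0, 0, 0.001, 0, 0, 0, 0]]}}

```text
t: 21.0
eef_pos: [478.7, 216.9, 169.9]
tcp_rot: [3.14, -0.005, 0.538]
ft_force: [-0.3, -0.7, 2.7]
opening: 0.292
```

```bash
python3 -c "
from h import *
delta([477.3,216.5,165],.5376)
c=snap('side')
cv2.imwrite('pics/s18.png',cv2.cvtColor(cv2.resize(c['img'][170:260,250:350],None,fx=6,fy=6,interpolation=cv2.INTER_CUBIC),cv2.COLOR_RGB2BGR))
snap('wrist','w18.png')"
```

```text
t 21.0 pos [478.7 216.9 169.9] rot [ 3.1398 -0.0049  0.5378] F [-0.3 -0.7  2.7] M [-0.01  0.17 -0.04] op 0.292 qv 0.018
shift mm [-1.46 -0.39  4.93] turn [ 0.0018 -0.0049  0.0002]
```

View pics/s18.png

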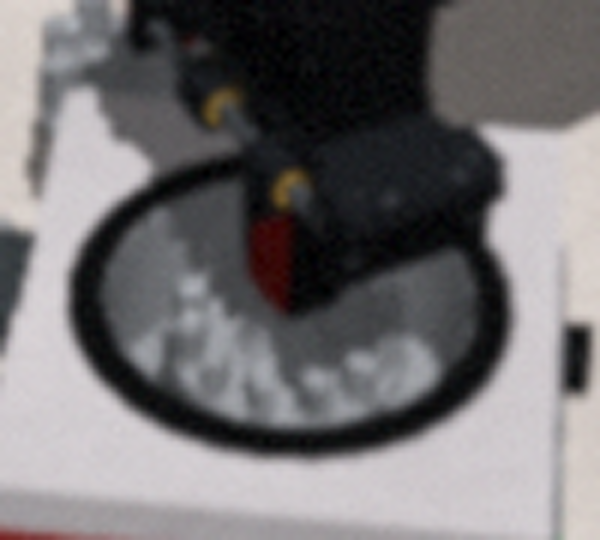

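View pics/w18.png

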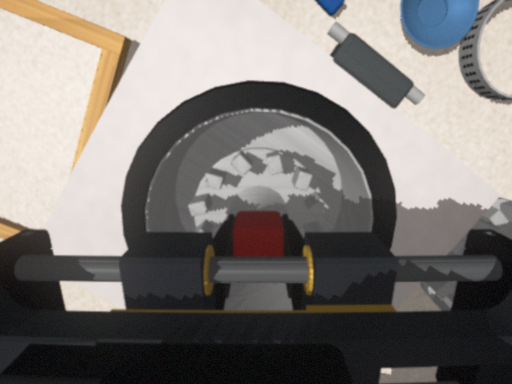

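>>> {"op": "play_rows", "data": {"moves": [[-0.001, 0, 0.0015, 0.001, -0.004, 0, 0], [0, 0, 0.001, 0, 0, 0, 0]]}}

```text
t: 21.3
eef_pos: [478.2, 216.6, 167.4]
tcp_rot: [3.141, -0.002, 0.538]
ft_force: [1.0, -0.5, -0.4]
opening: 0.295
```

```bash
python3 -c "
from h import *
delta([477.3,216.5,165],.5376)"
```

```text
t 21.3 pos [478.2 216.6 167.4] rot [ 3.1408e+00 -1.9000e-03  5.3790e-01] F [ 1.  -0.5 -0.4] M [-0.3  -0.21 -0.05] op 0.295 qv 0.027
shift mm [-0.82 -0.32  2.37] turn [ 0.0008 -0.0019  0.0003]
```

>>> {"op": "play_rows", "data": {"moves": [[-0.0005, 0, 0.0015, 0.001, -0.002, 0, 0], [0, 0, 0.0015, 0, 0, 0, 0]]}}

```text
t: 21.5
eef_pos: [478.3, 216.3, 164.1]
tcp_rot: [3.141, -0.001, 0.538]
ft_force: [-2.4, -4.9, 22.3]
opening: 0.293
```

```bash
python3 -c "
from h import *
delta([477.3,216.5,163],.5376)"
```

```text
t 21.5 pos [478.3 216.3 164.1] rot [ 3.1412e+00 -8.0000e-04  5.3790e-01] F [-2.4 -4.9 22.3] M [-0.62  0.68  0.  ] op 0.293 qv 0.012
shift mm [-0.78 -0.71  1.13] turn [ 0.0004 -0.0008  0.0003]
```

>>> {"op": "play_rows", "data": {"moves": [[0, 0, 0.0005, 0, 0, 0, 0], [0, 0, 0.0005, 0, 0, 0, 0]]}}

```text
t: 21.7
eef_pos: [478.3, 216.2, 164.1]
tcp_rot: [3.141, -0.001, 0.538]
ft_force: [-1.1, -0.6, 7.9]
opening: 0.294
```

```bash
python3 -c "
from h import *
delta([477.3,216.5,163],.5376)"
```

```text
t 21.7 pos [478.3 216.2 164.1] rot [ 3.1414e+00 -1.0000e-03  5.3780e-01] F [-1.1 -0.6  7.9] M [0.09 0.37 0.04] op 0.294 qv 0.002
shift mm [-0.71 -0.73  1.14] turn [ 0.0002 -0.001   0.0002]
```

>>> {"op": "play_rows", "data": {"moves": [[0, 0, 0.0015, 0, 0, 0, 0], [0, 0, 0.0015, 0, 0, 0, 0]]}}

```text
t: 21.9
eef_pos: [478.4, 216.2, 164.1]
tcp_rot: [3.141, -0.003, 0.538]
ft_force: [-5.2, -2.4, 20.0]
opening: 0.295
```

>>> {"op": "play_rows", "data": {"moves": [[0, 0, -0.001, 0, 0, 0, 0], [0, 0, -0.0005, 0, 0, 0, 0]]}}

```text
t: 22.1
eef_pos: [478.0, 216.1, 164.9]
tcp_rot: [3.141, -0.002, 0.538]
ft_force: [2.9, 0.6, -6.3]
opening: 0.295
```

```bash
python3 -c "
from h import *
delta([477.3,216.5,163],.5376)"
```

```text
t 22.1 pos [478.  216.1 164.9] rot [ 3.1411e+00 -2.1000e-03  5.3780e-01] F [ 2.9  0.6 -6.3] M [ 0.11 -0.77 -0.01] op 0.295 qv 0.004
shift mm [-0.4  -0.72  1.94] turn [ 0.0005 -0.0021  0.0002]
```

>>> {"op": "play_rows", "data": {"moves": [[0, 0, 0.0015, 0, -0.001, 0, 0], [0, 0, 0.0015, 0, 0, 0, 0], [0, 0, 0.0003, 0, 0, 0, 0]]}}

```text
t: 22.4
eef_pos: [478.3, 216.1, 164.2]
tcp_rot: [3.141, -0.002, 0.538]
ft_force: [-0.0, 0.4, -5.4]
opening: 0.292
```

```bash
python3 -c "
from h import *
delta([477.3,216.5,163],.5376)"
```

```text
t 22.4 pos [478.3 216.1 164.2] rot [ 3.1407e+00 -2.5000e-03  5.3770e-01] F [-0.   0.4 -5.4] M [ 0.05 -0.13  0.03] op 0.292 qv 0.005
shift mm [-0.68 -0.83  1.23] turn [ 0.0009 -0.0025  0.0001]
```

>>> {"op": "play_rows", "data": {"moves": [[0, 0, 0, 0, 0, 0, 100], [0, 0, 0, 0, 0, 0, 100], [0, 0, 0, 0, 0, 0, 100], [0, 0, 0, 0, 0, 0, 100], [0, 0, 0, 0, 0, 0, 100], [0, 0, 0, 0, 0, 0, 100], [0, 0, 0, 0, 0, 0, 100], [0, 0, 0, 0, 0, 0, 100]]}}

```text
t: 23.2
eef_pos: [478.0, 216.0, 163.6]
tcp_rot: [3.141, -0.001, 0.538]
ft_force: [0.8, -0.4, 0.6]
opening: 0.908
```

```bash
python3 -c "
from h import *
delta([477.3,216.5,240],.5376)
snap('wrist','w19.png')"
```

```text
t 23.2 pos [478.  216.  163.6] rot [ 3.1412e+00 -6.0000e-04  5.3770e-01] F [ 0.8 -0.4  0.6] M [ 0.03  0.05 -0.02] op 0.908 qv 0.002
shift mm [ -0.28  -0.7  -76.4 ] turn [ 0.0004 -0.0006  0.0001]
```

View pics/w19.png

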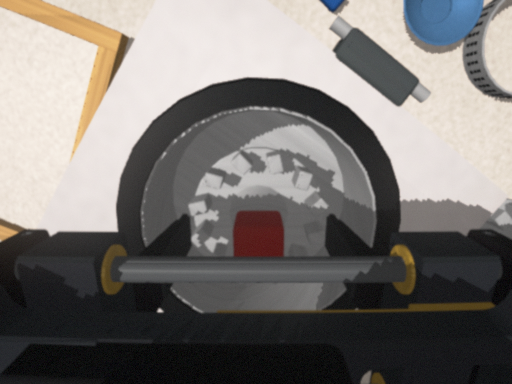

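>>> {"op": "play_rows", "data": {"moves": [[0, 0, -0.01, 0, 0, 0, 90], [0, 0, -0.02, 0, 0, 0, 90], [0, 0, -0.03, 0, 0, 0, 90], [0, 0, -0.04, 0, 0, 0, 90], [0, 0, -0.03, 0, 0, 0, 90], [-0.03, 0, 0, 0, 0, 0, 90], [0, 0, 0, 0, 0, 0, 90], [0, 0, 0, 0, 0, 0, 90]]}}

```text
t: 24.05
eef_pos: [451.4, 200.3, 304.1]
tcp_rot: [3.14, -0.003, 0.538]
ft_force: [-0.7, 0.5, -0.9]
opening: 0.899
```

```bash
python3 -c "
from h import *
delta([477.3,216.5,240],.5376)
c=snap('wrist','w20.png');pickle.dump((c,state()),open('w20.pkl','wb'))
d=snap('side');pickle.dump(d,open('s20.pkl','wb'))
cv2.imwrite('pics/s20.png',cv2.cvtColor(cv2.resize(d['img'][150:270,230:370],None,fx=5,fy=5,interpolation=cv2.INTER_CUBIC),cv2.COLOR_RGB2BGR))
"
```

```text
t 24.05 pos [451.4 200.3 304.1] rot [ 3.1404 -0.0035  0.5378] F [-0.7  0.5 -0.9] M [ 0.    0.03 -0.04] op 0.899 qv 0.028
shift mm [30.32 -0.68 64.21] turn [ 0.0012 -0.0035  0.0002]
```

View pics/w20.png

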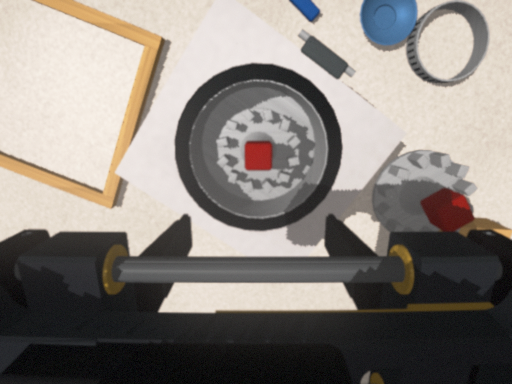

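View pics/s20.png

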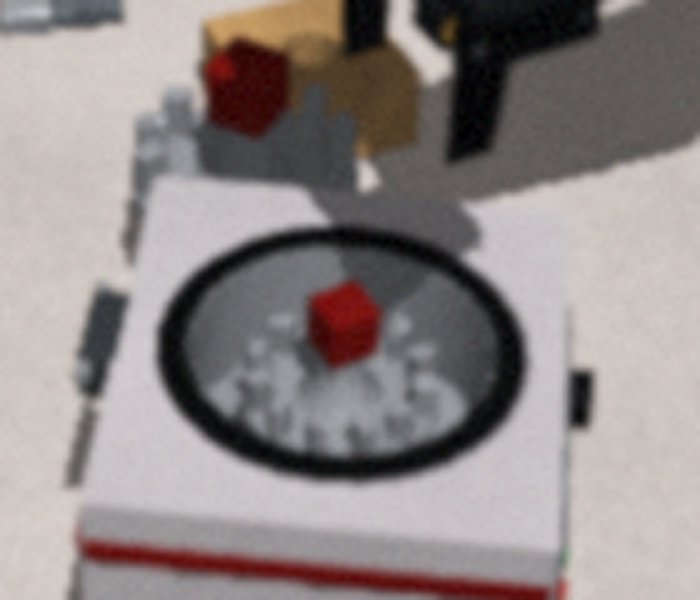

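```bash
python3 -c "
from h import *
from edges import edgefit
" >/dev/null; cat > fin.py <<'E'
from h import *
import io,contextlib
with contextlib.redirect_stdout(io.StringIO()): from edges import edgefit
c=pickle.load(open('w20.pkl','rb'))[0]; d=pickle.load(open('s20.pkl','rb'))
b,_,_=redrect(c,235,285,130,185); print(b.round(1).tolist())
for zt in (215,220):
    L=[]
    for pts in edgefit(c,b):
        P=np.array([onz(c,*p,zt)[:2] for p in pts]).astype(np.float32)
        vx,vy,x,y=cv2.fitLine(P,cv2.DIST_HUBER,0,.01,.01).ravel(); L.append((np.degrees(np.arctan2(vy,vx))%90,x,y))
    print(zt,np.round([l[0] for l in L],1),np.mean([l[1:] for l in L],0))
im=d['img'][190:240,280:320].astype(int); g=(im[...,0]>90)&(im[...,1]<60)&(im[...,2]<60); ys,xs=np.nonzero(g); print('side red',xs.mean()+280,ys.mean()+190,ys.min()+190,ys.max()+190,xs.min()+280,xs.max()+280)
Rz=Ro.from_euler('z',.5376)
for h in (135,140,145):
    Q=np.array([proj(d,np.array([477.3,216.5,h])+Rz.apply([a*14,e*14,z])) for a in(-1,1) for e in(-1,1) for z in(50,80)])
    H=cv2.convexHull(Q.astype(np.float32)); M=cv2.moments(H); print(h,M['m10']/M['m00'],M['m01']/M['m00'],Q.min(0),Q.max(0))
E
python3 fin.py
```

```text
[[244.60000610351562, 140.60000610351562], [272.3999938964844, 140.60000610351562], [272.3999938964844, 169.39999389648438], [244.60000610351562, 169.39999389648438]]
215 [31.  30.9 31.  30.7] [477.64285 216.87308]
220 [31.  30.9 31.  30.7] [478.23853 217.23164]
side red 299.57758620689657 212.18965517241378 206 222 292 305
135 298.782233003863 214.78299326526925 [290.7105185  205.02682501] [306.99262624 224.6456298 ]
140 298.8721928810107 213.26742305927195 [290.77701425 203.48915535] [307.10663026 223.15296872]
145 298.96247478689656 211.7431380869825 [290.84373507 201.94280269] [307.22105635 221.65157075]
```

```bash
python3 -c "
from h import *
d=snap('side')
for T in ((70,50,50),(60,45,45),(90,60,60)):
  im=d['img'][190:240,280:320].astype(int); g=(im[...,0]>T[0])&(im[...,1]<T[1])&(im[...,2]<T[2]); ys,xs=np.nonzero(g); print(T,len(xs),xs.mean()+280,ys.mean()+190,ys.min()+190,ys.max()+190)
im=d['img'][190:240].astype(int)
g=(im[...,0]-np.maximum(im[...,1],im[...,2])>35); g[:,:285]=0;g[:,315:]=0; ys,xs=np.nonzero(g); print(len(xs),xs.mean(),ys.mean()+190,ys.min()+190,ys.max()+190)
print(d['img'][198:230,298].tolist())
"; cp pics/s20.png pics/x.png
```

```text
(70, 50, 50) 157 299.1656050955414 213.9171974522293 206 222
(60, 45, 45) 170 298.3705882352941 214.38235294117646 207 222
(90, 60, 60) 114 299.49122807017545 212.19298245614036 206 221
187 298.5187165775401 214.06951871657753 206 222
[[23, 20, 23], [46, 48, 51], [67, 71, 71], [83, 85, 87], [84, 85, 90], [93, 97, 99], [98, 104, 107], [103, 99, 103], [102, 73, 74], [114, 42, 41], [124, 22, 18], [120, 14, 14], [127, 22, 22], [126, 18, 16], [126, 19, 17], [126, 20, 17], [126, 22, 18], [116, 16, 15], [98, 15, 16], [87, 12, 8], [89, 16, 15], [87, 16, 9], [91, 19, 17], [87, 16, 15], [87, 33, 33], [98, 73, 76], [119, 116, 119], [125, 129, 133], [136, 138, 143], [142, 144, 149], [150, 152, 157], [150, 153, 158]]
```

```bash
python3 -c "
from h import *
snap('top','t21.png'); s=state(); print(s['t'],s['ft_force'],s['qvel'].round(3))
print(job_done())"
```

```text
24.25 [ 0.8273228   0.53721702 -0.21731191] [-0.     0.004  0.004 -0.    -0.002  0.001]
the job is handed in; nothing more can be done
None
```

View pics/t21.png

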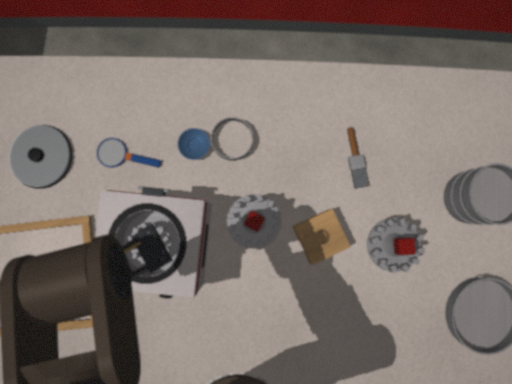

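I lifted the small rotor out of its rest and set it in the mill. I turned it to the measured dog angle of about 30.8°, pressed it down to a firm stop, and let go. The job was handed in at about 24 s.

- **Seating:** the rotor stopped firmly 74.8 mm above its height in the rest, against 75 mm expected for fully home. It pushed back with up to about 28 N, more than the catch's 12–15 N. No searching turn was needed, because the slots went over the dogs directly.
- **After release:** the wrist camera put the grip within about 0.5 mm of the spindle axis at 30.9°, with no visible lean. The top view shows the other things where they were, and the gripper is clear and touching nothing.

**Failed or disagreed:**
- **First grasp:** it closed on air just above the grip, because the fingertips stood about 35 mm higher than the stated tip offset implies. I corrected this from the pictures and gripped on the second try.
- **Height from the side view:** it puts the rotor about 2 mm above home, roughly the camera calibration's own error. I relied on the firm stop and the 74.8 mm instead.
- **Catch pull test:** a light upward pull of about 0.8 mm did not clearly show the catch holding, so I pressed the rotor back down to the same stop before letting go.

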